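Stack slats crosswise on the ratchet lift and hold it at the third click

ROBOT

A 7-joint arm with a two-finger parallel gripper is mounted at the origin on the work surface. World frame = base frame: x ahead of the robot, y to its left, z up, the work surface at z = 0. Lengths are in m, angles in rad, forces in N, time in s.
With the tool pointing down it reaches from about 0.425 to 0.925 m from the base axis. Payload 6.8 kg.
Tool frame: the origin (TCP) lies midway between the tips of the shut fingers; the grasp point (between the pads) lies 19 mm behind it (r.grip_point_offset is the distance from the TCP to the grasp point, in m); z points along the fingers, y is the direction in which the jaws open and shut (so a half turn about z gives the same grasp; the last joint's range is limited). The gripper opens to 85 mm and grips with 20 to 120 N. Pads are 22 mm wide; open, the fingers measure 114 mm over their backs; the gripper's body (76 mm by 85 mm) begins 54 mm behind the grasp point. The pads swing forward as they close: fully open they stand 13 mm farther back than shut.
Start: joints at [-1.408, 0.477, 0.022, 1.555, -0.011, 1.109, -0.083], TCP at [0.181, 0.65, 0.192] pointing down, gripper open.
Joint ranges: [-2.96, 2.96], [-0.34, 2.1], [-1.41, 1.46], [0.24, 2.44], [-1.37, 4.51], [0.17, 1.92], [-2.96, 2.96]. Speed limits (rad/s): [2.39, 2.39, 3.14, 3.14, 3.14, 3.14, 3.14].

INTERFACE

Orientations are given as a rotation vector (axis times angle).
In Python, from bench import r, grab_frame, camera_params gives the robot as it stands.
- The arm moves only by the tool carry_out, never from a script. Its argument "motion" is text: rows parted by semicolons, each of 5 numbers parted by spaces: the closure, from 0 (fully open) to 1 (shut), then the shift along the tool's x, y, z in mm, then the turn about the tool's z in rad. In form: fingers dx dy dz twist; .... A call has exactly 8 rows; each row shifts and turns the commanded pose from where the row before left it, along the tool's axes as they then stand; what a row does not reach is not made up. A row lasts 1/8 s, in which the tool goes at most 62.5 mm and 10.7 degrees, less where a joint would pass 70% of its speed; a pose out of reach is approached as far as the arm can. A call with a gripper value outside its range is refused whole. The fingers move at their own pace and stop on an object; "newtons" is the grip in N (left out, the last holds). Time passes only in rows, so rows that do not move let the fingers close, or fill a call up. It gives the time, the measured TCP pose, the force and the opening at its end, in the units of the state.
- r.get_obs(): the state, without advancing time (a new reading comes with each control period).
- grab_frame(name): name is "scene" or "top" or "wrist"; returns the picture (384x512x3 uint8, red, green, blue); there is no depth.
- camera_params(name): a dict with "fx", "fy", "cx", "cy" (pixels), "eye" and "attitude" of the camera in the world. Camera axes: x right, y down, z forward; pixel columns grow to the right and rows downward; lengths in m; the calibration is good to about 2 mm. A picture is of the moment at which its call begins: read the wrist's pose just before it. camera_params takes no time and is no camera call; for the wrist camera it gives the pose at the moment of the call.
- r.hand_in(): hands the job in, once; it reports no verdict.
The state is a dict: "clock": time; "joints": joint angles; "qvel": joint speeds; "tau": joint torques, N m; "tcp_pos": TCP position; "orientation": TCP orientation; "contact_force": force on the tool from outside, world axes, zero at the start; "moment": the same for the moment, N m; "grip_width": finger opening in m.
Only numpy, scipy, OpenCV 4.12 (cv2) and the standard library are available. Lean on these libraries where they do the work, as an engineer would, in place of code of your own. Each camera call takes 0.05 s, during which the arm holds its last target.

TASK

Finish the little slat tower on the lift table: lay the two darker slats that lie on the bench flat across the two pale ones already there, squarely, one over their front ends and one over their rear ends. Then take the red lever's black handle and work it down exactly three clicks from rest, never on to the fourth, so that the tower rises standing, and finish holding the handle there, because the lever springs back if let go. Leave the glue bottle, paint can and screw jar alone.

Things in the scene. Friction and masses are not known exactly. Their poses are not given: they have to be found in the camera images.
- lifter: Lift table: grey base plate x -100 to +190, y -190 to +160 mm, 12 mm thick, fixed to the bench at a varying place and turn; steel platform on its right, red lever between two yellow cheeks (x 125 to 195, y 74 to 136 mm, 157 mm high) on its left rear. Origin on the bench surface; x to its rear (away from the robot at yaw 0), y left, z up.
- lift_top (a point): Centre of the steel platform's top face (180 x 180 mm), axes as the lifter's; at lifter (0, -90) mm, 65 mm up at rest, rising 8 mm per click. Two dark bearers fixed on it run along y at x = +-60 mm, 20 mm wide, 12 mm high; the pale slats rest on these. Dark slats belong along y at about x = -55 and +55 mm, centred in y, undersides 32 mm above this point.
- low_left: Pale loose slat already on the bearers, running along the platform's x about 55 mm left (+y) of its centre; 180 x 28 x 20 mm, about 60 g; origin at the centre of its underside, x along its length, z up. Its top is 97 mm above the bench with the lever at rest.
- low_right: Pale loose slat like low_left, about 55 mm right (-y) of the platform's centre; 180 x 28 x 20 mm, about 60 g; origin at the centre of its underside, x along its length, z up.
- slat_a: Darker loose slat lying flat on the bench to the right (-y) of the lift table; 180 x 28 x 20 mm, about 60 g; origin at the centre of its underside, x along its length, z up. Either dark slat may go at either end.
- slat_b: The other darker loose slat on the bench; 180 x 28 x 20 mm, about 60 g; origin at the centre of its underside, x along its length, z up.
- lever (a joint): Angle (rad) the red lever is pressed down from rest (0, leaning up 32 deg towards the robot); stop at 1.047. It clicks every 0.1745 (10 deg): third click at 0.524, fourth counts from 0.64. The handle takes 7 to 10 N at a click; on the way to the next the push rises some 6 N, then drops by some 12 N as it clicks over. A spring always drives it back to rest when let go.
- lever_grip (a point): Middle of the black handle: a level round bar, 24 mm thick, 85 mm long, along the lifter's y, sticking out to the left (+y) of the lever's tip; the red arm (12 mm wide) is 50 mm to its right. 180 mm from the hinge line; 225 mm above the bench at rest, about 136 mm at the third click. Open space in front, behind, above and below it.
- lever_hinge (a point): Point on the lever's hinge line (which runs along the lifter's y) at the same y as lever_grip, 130 mm above the bench: the handle moves round it in an upright plane, on a 180 mm radius, on the hinge's front (-x) side.
- glue: Bystander: yellow glue bottle, 56 mm across, 160 mm high, left of the lever; origin at the centre of its underside.
- paint: Bystander: paint can with a red band, 90 mm across, 110 mm high, to the left of the lift table, nearer the robot; origin at the centre of its underside.
- screws: Bystander: glass screw jar with green cap, 50 mm across, 70 mm high, beyond the dark slats; origin at the centre of its underside.

How it is judged:
By the outcome, as a careful person would: the job done as asked, in the order asked, and still so for the second after the job is handed in, while the arm keeps its last pose, push and grip.
It also fails if it takes over 72 s, if anything falls off the work surface, if the arm or the gripper's body presses on something with over 40 N, if the wrist force passes 120 N, or if a joint passes its speed limit or range.

## Working session

There is one attempt and no reset: what is moved stays moved. The work goes in short steps, Python scripts to look and compute and a tool call to move; the robot and the scene stay as the last step left them, time stands still between calls to the robot, and variables do not carry over. Pictures are saved under pics/ and viewed, and the job is handed in when it is done.

Besides the shell and the picture viewer there is one more tool, called as name(argument=value, ...) on one line, values as JSON. carry_out: Moves the arm, as the interface text tells. Its arguments: {"type":"object","properties":{"motion":{"type":"string"},"newtons":{"type":"number"}},"required":["motion"]}

```bash
ls; mkdir -p pics
python3 - <<'E'
from bench import r, grab_frame, camera_params
import cv2
print(r.get_obs())
for n in("scene","top","wrist"):
    p=camera_params(n); print(n,p)
    cv2.imwrite(f"pics/{n}0.png",grab_frame(n)[:,:,::-1])
E
```

```text
pics
{'clock': 0.0, 'joints': array([-1.40809496,  0.47784093,  0.02232321,  1.55647311, -0.0114895 ,
        1.10928914, -0.08306806]), 'qvel': array([ 0.00221718, -0.00072499,  0.00153499,  0.00048134,  0.00012832,
        0.00065775, -0.00034872]), 'tau': array([ 5.04474392e-04, -5.96449149e+01,  1.60835255e+00, -2.81198180e+01,
        1.25821255e-02,  9.51063121e-03,  1.32528578e-05]), 'tcp_pos': array([0.18039765, 0.64974361, 0.19058895]), 'orientation': array([-4.23946914e-01, -3.11274248e+00,  2.95174056e-03]), 'contact_force': array([0.31415435, 0.15189942, 0.28467282]), 'moment': array([0.0509663 , 0.01820059, 0.02523507]), 'grip_width': 0.08561630083049399}
scene {'fx': 359.39544615165534, 'fy': 359.39544615165534, 'cx': 257.15542843274596, 'cy': 190.65227122427615, 'eye': array([1.32048181, 0.1142912 , 0.66752534]), 'attitude': array([-1.55534865, -1.69730841,  0.90551578])}
top {'fx': 415.8586932584631, 'fy': 415.8586932584631, 'cx': 261.31592610013695, 'cy': 192.8472288695344, 'eye': array([0.41975022, 0.06687044, 1.22565101]), 'attitude': array([-2.16370823,  2.18385488, -0.11759823])}
wrist {'fx': 317.28735715029296, 'fy': 317.28735715029296, 'cx': 258.0599538853484, 'cy': 193.39746185843796, 'eye': array([0.10843443, 0.66935809, 0.37327031]), 'attitude': array([2.30403314, 1.75181798, 0.25860452])}
```

View pics/scene0.png

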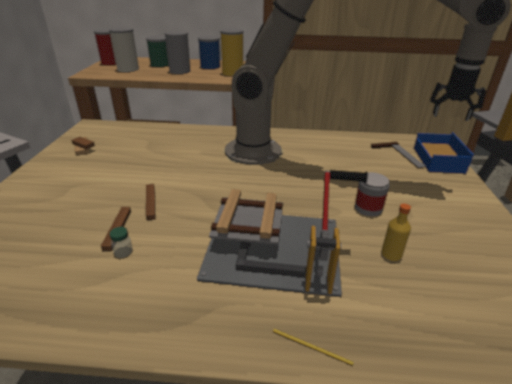

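View pics/top0.png

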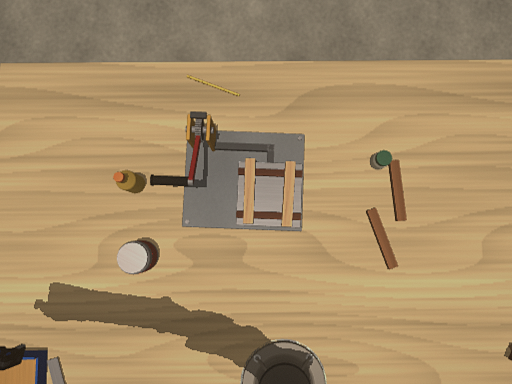

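View pics/wrist0.png

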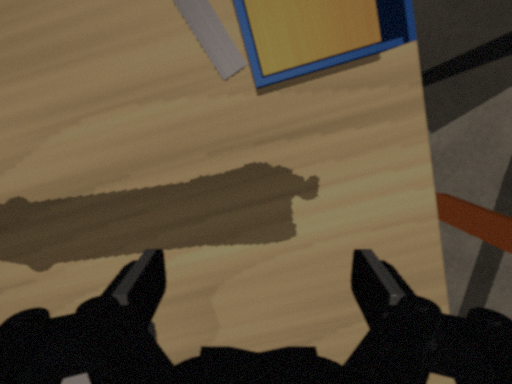

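```bash
cat > h.py <<'E'
from bench import r, grab_frame, camera_params
import cv2, numpy as np
from scipy.spatial.transform import Rotation as R
def ray(p,u,v):
    d=np.array([(u-p['cx'])/p['fx'],(v-p['cy'])/p['fy'],1.0])
    return R.from_rotvec(p['attitude']).apply(d)
def onz(p,uv,z):
    d=ray(p,*uv); e=np.array(p['eye']); return (e+d*(z-e[2])/d[2])
def proj(p,X):
    c=R.from_rotvec(p['attitude']).inv().apply(np.array(X)-p['eye'])
    return np.array([p['fx']*c[0]/c[2]+p['cx'],p['fy']*c[1]/c[2]+p['cy']])
def tri(p1,uv1,p2,uv2):
    d1,d2=ray(p1,*uv1),ray(p2,*uv2); d1/=np.linalg.norm(d1); d2/=np.linalg.norm(d2)
    A=np.zeros((3,3));b=np.zeros(3)
    for d,e in((d1,p1['eye']),(d2,p2['eye'])):
        M=np.eye(3)-np.outer(d,d);A+=M;b+=M@e
    return np.linalg.solve(A,b)
E
python3 - <<'E'
from h import *
p=camera_params('top'); im=cv2.imread('pics/top0.png')
c=im[90:290,110:420]; cv2.imwrite('pics/top0c.png',cv2.resize(c,None,fx=2.5,fy=2.5,interpolation=cv2.INTER_CUBIC))
s=cv2.imread('pics/scene0.png'); cv2.imwrite('pics/scene0c.png',cv2.resize(s[150:310,90:430],None,fx=2.3,fy=2.3,interpolation=cv2.INTER_CUBIC))
hsv=cv2.cvtColor(im,cv2.COLOR_BGR2HSV)
for q in[(380,240),(399,190),(372,215),(250,190),(288,190),(265,172),(120,330)]: print(q,im[q[1],q[0]],hsv[q[1],q[0]])
print(proj(p,[0,0,0]))
for q in[(183,228),(301,230),(305,133)]: print(q,onz(p,q,.012))
E
```

```text
(380, 240) [ 58  90 138] [ 12 148 138]
(399, 190) [ 53  83 124] [ 13 146 124]
(372, 215) [ 55  86 130] [ 12 147 130]
(250, 190) [102 151 195] [ 16 122 195]
(288, 190) [ 98 144 189] [ 15 123 189]
(265, 172) [41 57 89] [ 10 138  89]
(120, 330) [ 98 141 170] [ 18 108 170]
[283.09516218 383.31233896]
(183, 228) [0.44102788 0.28501818 0.012     ]
(301, 230) [ 0.43196321 -0.05782891  0.012     ]
(305, 133) [ 0.71960893 -0.07527525  0.012     ]
```

View pics/top0c.png

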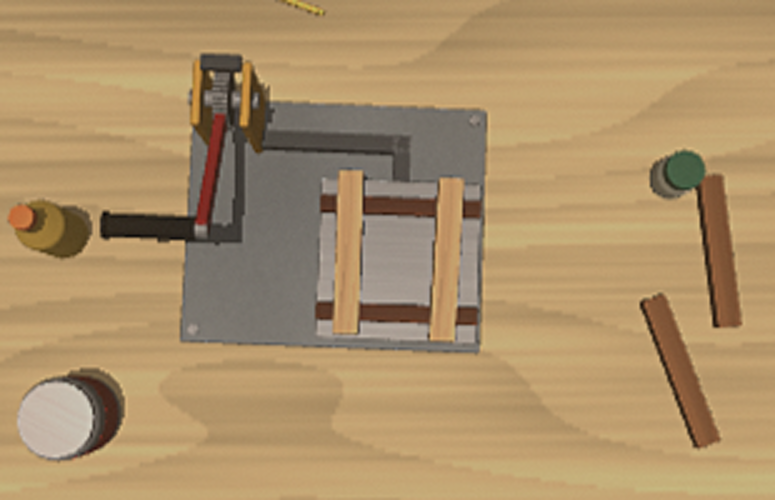

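View pics/scene0c.png

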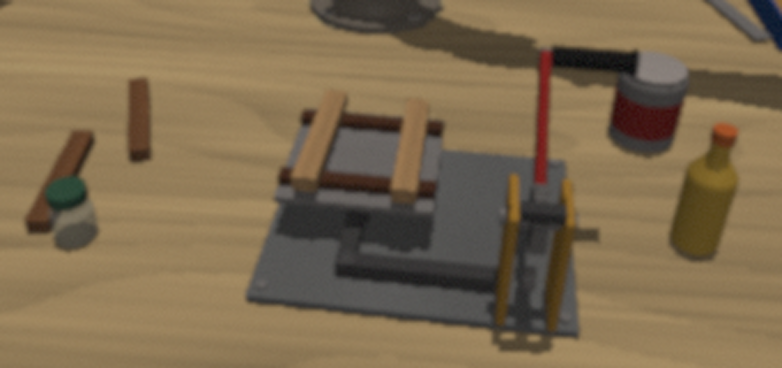

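Run:
```python
from h import *
p=camera_params('top'); im=cv2.imread('pics/top0.png')
hsv=cv2.cvtColor(im,cv2.COLOR_BGR2HSV)
def rects(m,z,name,lo=60):
    cs,_=cv2.findContours(m,cv2.RETR_EXTERNAL,cv2.CHAIN_APPROX_NONE)
    for c in cs:
        if cv2.contourArea(c)<lo: continue
        W=np.array([onz(p,q[0],z)[:2] for q in c]).astype(np.float32)*1000
        print(name,cv2.minAreaRect(c)[0],cv2.minAreaRect(W),cv2.contourArea(W))
sl=cv2.inRange(hsv,(8,125,70),(15,200,165)); sl[:,:330]=0; sl[:,420:]=0; sl[:150]=0;sl[280:]=0
rects(sl,.02,'dark')
pl=cv2.inRange(hsv,(10,100,150),(22,200,255)); pl[:,:235]=0; pl[:,302:]=0; pl[:140]=0;pl[228:]=0
rects(pl,.097,'pale')
hd=cv2.inRange(hsv,(0,0,0),(180,255,45)); hd[:,:140]=0;hd[:,195:]=0;hd[:165]=0;hd[195:]=0
rects(hd,.225,'handle',20)
gr=cv2.inRange(hsv,(0,0,60),(180,40,140)); gr[:,:175]=0;gr[:,315:]=0;gr[:120]=0;gr[238:]=0
cs,_=cv2.findContours(gr,cv2.RETR_EXTERNAL,cv2.CHAIN_APPROX_NONE); c=max(cs,key=cv2.contourArea)
W=np.array([onz(p,q[0],.012)[:2] for q in c]).astype(np.float32)*1000
print('plate',cv2.minAreaRect(W),cv2.boxPoints(cv2.minAreaRect(W)))
cv2.imwrite('pics/masks.png',np.hstack([sl|pl|hd,gr])[90:300])
```

```text
dark (382.0000305175781, 237.99998474121094) ((407.1708984375, -290.5186767578125), (179.0869903564453, 28.557085037231445), 19.05150604248047) 4556.530513801845
dark (397.4385070800781, 190.0076904296875) ((546.2573852539062, -341.29608154296875), (178.06980895996094, 28.836788177490234), 4.75949764251709) 4522.43668036256
pale (288.4140930175781, 193.40289306640625) ((531.6290893554688, -16.619583129882812), (26.92603874206543, 178.66812133789062), 85.65586853027344) 4155.099259967564
pale (248.8388671875, 190.01211547851562) ((541.853759765625, 91.30464172363281), (26.648176193237305, 176.52833557128906), 87.6534423828125) 4175.619448621874
handle (168.99452209472656, 180.14794921875) ((553.1339111328125, 281.7062683105469), (88.41193389892578, 22.02730941772461), 87.3614730834961) 1590.601558779832
plate ((581.7279663085938, 108.32345581054688), (345.8867492675781, 286.23956298828125), 87.17089080810547) [[430.2466  -57.34514]
 [716.1373  -71.47313]
 [733.20935 273.99207]
 [447.3186  288.12006]]
```

View pics/masks.png

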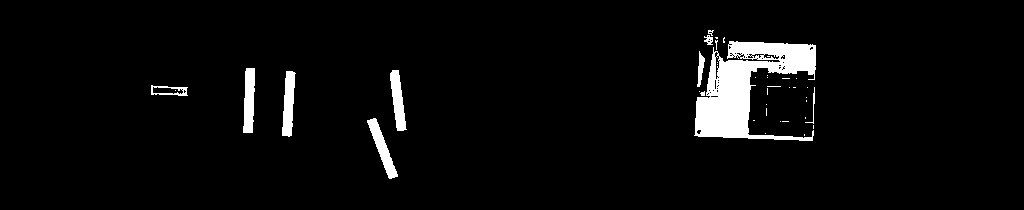

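```bash
cat >> h.py <<'E'
def pose():
    o=r.get_obs(); M=R.from_rotvec(o['orientation']).as_matrix()
    return np.array(o['tcp_pos']),M,o
def ang(v): return np.degrees(np.arctan2(v[1],v[0]))
def go(target,jaw=None,start=None):
    "target world m; jaw deg; prints shift in tool axes mm and twist rad (before twist)"
    p,M,o=pose()
    d=M.T@(np.array(target)-p)*1000
    t=None
    if jaw is not None:
        yj=ang(M[:,1]); dt=(jaw-yj+90)%180-90; t=-np.radians(dt)
    print('tcp',(p*1000).round(1),'jaw',round(ang(M[:,1]),2),'tilt',np.degrees(np.arccos(-M[2,2])).round(2),'shift',d.round(1),'twist',t if t is None else round(t,3),'t',round(o['clock'],2),'w',round(o['grip_width'],4),'F',np.round(o['contact_force'],1))
E
python3 - <<'E'
from h import *
p,M,o=pose(); print(M.round(3), 'ang x',ang(M[:,0]),'ang y',ang(M[:,1]))
go([.55,.3,.33]); go([.407,-.29,.2],109)
t=camera_params('top')
for n,q,z in(('gluecap',(119.5,176.5),.16),('paint',(134.5,257.5),.11),('jar',(383,158),.07)): print(n,onz(t,q,z))
E
```

```text
[[-0.964  0.267 -0.   ]
 [ 0.267  0.964 -0.001]
 [-0.    -0.001 -1.   ]] ang x 164.4846204471003 ang y 74.48461198995983
tcp [180.4 649.9 190.8] jaw 74.48 tilt 0.08 shift [-449.7 -238.5 -138.8] twist None t 0.15 w 0.0853 F [-0.2  0.6  0.1]
tcp [180.4 649.9 190.8] jaw 74.48 tilt 0.08 shift [-469.7 -845.1   -7.9] twist -0.602 t 0.15 w 0.0853 F [-0.2  0.6  0.1]
gluecap [0.57237423 0.4231642  0.16      ]
paint [0.36264788 0.39497688 0.11      ]
jar [ 0.63160126 -0.28740578  0.07      ]
```

carry_out(motion="0 0 0 -60 0; 0 -20 0 -60 0.03; 0 -55 0 -20 0.087; 0 -58 0 0 0.087; 0 -58 0 0 0.087; 0 -58 0 0 0.087; 0 -58 0 0 0.087; 0 -58 0 0 0.087")

```text
clock: 1.15
tcp_pos: [0.4969, 0.4742, 0.3303]
orientation: [-1.26, -2.878, 0.001]
contact_force: [0.9, 0.2, 0.4]
grip_width: 0.0851
```

carry_out(motion="0.3 -58 0 0 0.087; 0.3 -58 0 0 0.087; 0.3 -58 0 0 0.087; 0.3 -58 0 0 0.087; 0.3 -58 0 0 0.087; 0.3 -58 0 0 0.087; 0.3 -58 0 0 0.087; 0.3 -58 0 0 0.087")

```text
clock: 2.15
tcp_pos: [0.691, 0.0629, 0.3303]
orientation: [-2.166, -2.275, 0.001]
contact_force: [0.7, 1.0, 0.5]
grip_width: 0.0597
```

Run:
```python
from h import *
go([.407,-.29,.17],-71)
print(r.get_obs()['joints'].round(2))
cv2.imwrite("pics/w1.png",grab_frame('wrist')[:,:,::-1])
```

```text
tcp [691.   62.9 330.3] jaw 2.83 tilt 0.04 shift [-338.5 -300.9  160.6] twist 1.288 t 2.15 w 0.0597 F [0.7 1.  0.5]
[-0.51  0.46  0.5   1.34 -0.22  1.4   0.04]
```

View pics/w1.png

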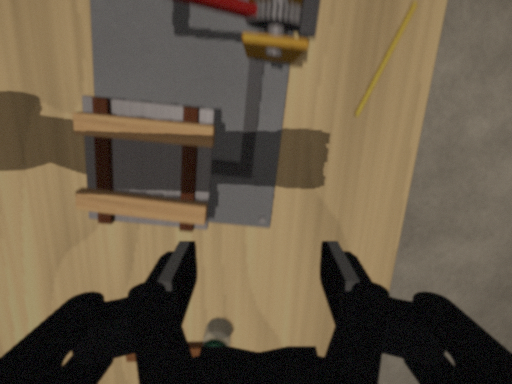

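Run:
```python
from h import *
p=camera_params('wrist'); im=cv2.imread('pics/w1.png'); print(p['eye'])
hsv=cv2.cvtColor(im,cv2.COLOR_BGR2HSV)
m=cv2.inRange(hsv,(8,90,110),(22,220,255)); m[:,:70]=0;m[:,225:]=0;m[:105]=0;m[232:]=0
# drop bench by restricting
m2=m.copy(); cv2.imwrite('pics/m1.png',m2)
cs,_=cv2.findContours(m2,cv2.RETR_EXTERNAL,cv2.CHAIN_APPROX_NONE)
for c in cs:
    if cv2.contourArea(c)<300: continue
    W=np.array([onz(p,q[0],.097)[:2] for q in c]).astype(np.float32)*1000
    print(cv2.boundingRect(c),cv2.minAreaRect(W))
# pixel-level corner picks
cv2.imwrite('pics/w1c.png',cv2.resize(im[80:250,60:300],None,fx=3.2,fy=3.2,interpolation=cv2.INTER_CUBIC))
```

```text
[0.68835241 0.12581171 0.51302095]
(70, 169, 155, 63) ((534.337158203125, -20.34740447998047), (220.14981079101562, 90.53504180908203), 1.9566254615783691)
(70, 105, 144, 31) ((539.6744384765625, 88.99080657958984), (182.9683837890625, 32.829124450683594), 0.009077590890228748)
```

View pics/w1c.png

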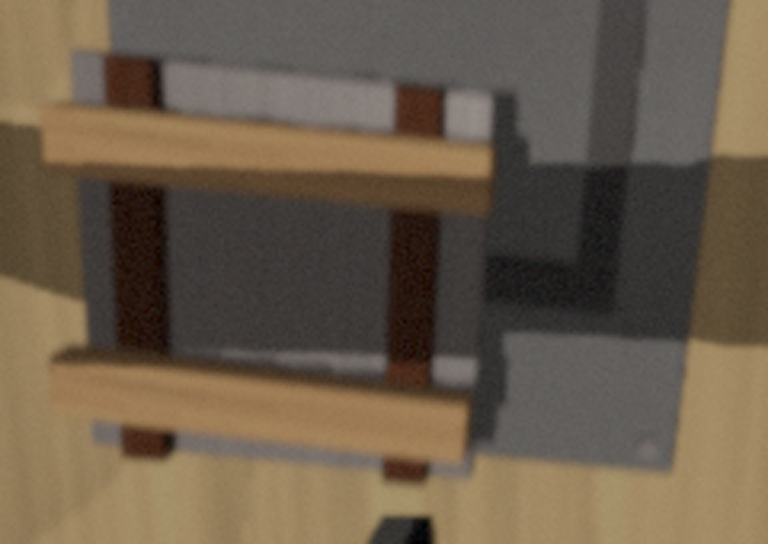

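View pics/m1.png

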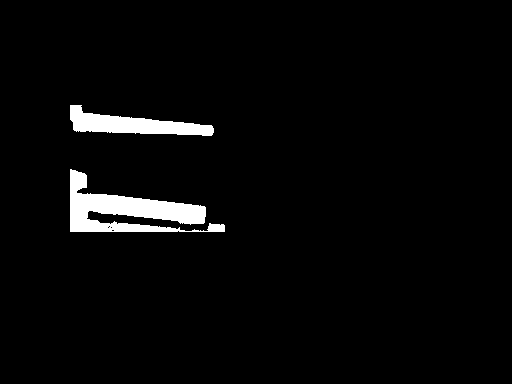

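Run:
```python
from h import *
p=camera_params('wrist')
def w(q,z): return onz(p,(q[0]/3.2+60-.35,q[1]/3.2+80-.35),z)[:2]*1000
for n,z,qs in(('LL',.097,[(43,102),(493,145),(490,212),(45,165)]),('LR',.097,[(52,360),(470,400),(465,462),(55,413)]),('platf',.065,[(73,50),(493,92),(472,475),(95,440)]),('plate',.012,[(672,468),(728,0)]),
 ('bearF rear/front edges',.077,[(107,57),(158,57),(170,345),(118,345)]),('bearR',.077,[(397,88),(443,88),(432,380),(385,380)])):
    P=np.array([w(q,z) for q in qs]); print(n,P.round(1).tolist(),'c',P.mean(0).round(1))
```

```text
LL [[453.4, 97.0], [632.1, 86.3], [630.7, 59.2], [450.8, 72.2]] c [541.8  78.7]
LR [[442.3, -10.7], [621.3, -22.8], [618.6, -52.0], [440.3, -35.0]] c [530.6 -30.1]
platf [[451.0, 116.6], [628.0, 105.4], [616.5, -72.3], [438.3, -60.4]] c [533.4  22.3]
plate [[714.8, -88.0], [730.3, 148.1]] c [722.6  30. ]
bearF rear/front edges [[471.0, 114.6], [492.0, 115.3], [484.2, -8.4], [460.9, -9.2]] c [477.  53.]
bearR [[589.8, 106.2], [608.9, 106.9], [601.0, -21.0], [579.8, -21.7]] c [594.8  42.6]
```

```bash
cat >> h.py <<'E'
import pickle
def snap(cam,name):
    p=camera_params(cam); im=grab_frame(cam)[:,:,::-1].copy()
    cv2.imwrite(f'pics/{name}.png',im); pickle.dump(p,open(f'pics/{name}.pkl','wb')); return p,im
def crop(im,name,x0,x1,y0,y1,s):
    cv2.imwrite(f'pics/{name}.png',cv2.resize(im[y0:y1,x0:x1],None,fx=s,fy=s,interpolation=cv2.INTER_CUBIC))
def cw(p,q,x0,y0,s,z): return onz(p,((q[0]+.5)/s+x0-.5,(q[1]+.5)/s+y0-.5),z)[:2]*1000
E
python3 - <<'E'
from h import *
print(r.get_obs()['qvel'].round(3)); go([.407,-.29,.17],-71)
p,im=snap('wrist','w2'); print(p['eye'])
crop(im,'w2c',60,300,80,250,3.2)
E
```

```text
[-0.016 -0.022  0.026  0.009  0.043  0.008 -0.01 ]
tcp [691.2  50.9 331. ] jaw 1.93 tilt 0.39 shift [-330.  -295.6  163.2] twist 1.273 t 2.2 w 0.0596 F [-0.6 -7.9 -0.1]
[0.68835241 0.12581171 0.51302095]
```

View pics/w2c.png

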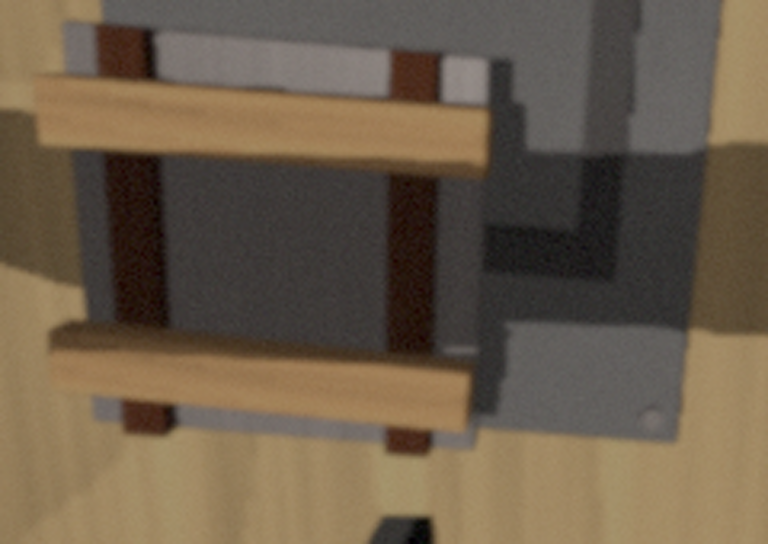

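Run:
```python
from h import *
p=pickle.load(open('pics/w2.pkl','rb'))
for n,z,qs in(('LL',.097,[(35,75),(490,105),(487,178),(38,147)]),('LR',.097,[(52,325),(475,365),(470,430),(52,390)]),('platf',.065,[(65,22),(491,58),(474,447),(96,420)]),('plate',.012,[(677,440),(722,0)]),
 ('bearF',.077,[(97,25),(151,28),(165,325),(112,322)]),('bearR',.077,[(392,52),(440,55),(432,350),(388,350)])):
    P=np.array([cw(p,q,60,80,3.2,z) for q in qs]); print(n,P.round(1).tolist(),'c',P.mean(0).round(1))
```

```text
LL [[451.7, 107.3], [631.0, 101.8], [629.6, 73.0], [449.0, 79.3]] c [540.3  90.4]
LR [[444.4, 4.9], [623.6, -6.8], [621.1, -36.8], [440.4, -24.4]] c [532.4 -15.8]
platf [[449.1, 127.7], [627.2, 119.3], [617.7, -57.9], [440.0, -50.2]] c [533.5  34.7]
plate [[716.8, -71.9], [727.6, 148.0]] c [722.2  38. ]
bearF [[468.4, 127.0], [490.3, 126.5], [483.0, 0.8], [459.5, 1.4]] c [475.3  63.9]
bearR [[588.3, 120.5], [607.9, 119.9], [601.4, -6.8], [581.7, -7.5]] c [594.8  56.5]
```

carry_out(motion="0.3 -41 -37 5 0; 0.3 -41 -37 5 0; 0.3 -41 -37 5 0; 0.3 -41 -37 5 0; 0.3 -41 -37 5 0; 0.3 -41 -37 5 0; 0.3 -41 -37 5 0; 0.3 -43 -37 5 0")

```text
clock: 3.25
tcp_pos: [0.4111, -0.2811, 0.2907]
orientation: [2.162, 2.279, 0.001]
contact_force: [1.0, -0.0, 0.1]
grip_width: 0.0598
```

carry_out(motion="0.3 0 0 20 0.159; 0.3 0 0 20 0.159; 0.3 0 0 20 0.159; 0.3 0 0 20 0.159; 0.3 0 0 20 0.159; 0.3 0 0 20 0.159; 0.3 0 0 10 0.159; 0.3 0 0 0 0.159")

```text
clock: 4.25
tcp_pos: [0.4117, -0.2796, 0.1599]
orientation: [-3.094, -0.541, 0.003]
contact_force: [-0.1, 0.1, 0.4]
grip_width: 0.0597
```

Run:
```python
from h import *
p,im=snap('wrist','w3')
go([.407,-.2905,.004],-71); print(r.get_obs()['qvel'].round(3))
```

```text
tcp [ 412.  -279.8  160.3] jaw -70.52 tilt 0.09 shift [ -8.1   8.6 156.3] twist 0.008 t 4.3 w 0.0598 F [ 0.2 -0.7 -0. ]
[ 0.013 -0.016 -0.029 -0.009  0.028 -0.002  0.226]
```

View pics/w3.png

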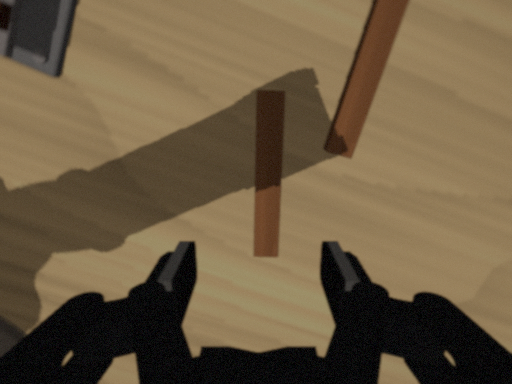

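Run:
```python
from h import *
p=pickle.load(open('pics/w3.pkl','rb')); im=cv2.imread('pics/w3.png')
P=np.array([onz(p,q,.02)[:2]*1000 for q in[(257,91),(284,91),(279,257),(253,257)]]); print(P,P.mean(0), ang(P[0]-P[3]),ang(P[1]-P[2]))
c=P.mean(0)/1000; go([c[0],c[1],.004],-71)
print(r.get_obs()['tcp_pos'])
```

```text
[[ 485.3209135  -252.15722202]
 [ 494.16826271 -276.71841449]
 [ 325.30159068 -336.11056004]
 [ 315.28708307 -308.40624057]] [ 405.01946249 -293.34810928] 18.304770364014228 19.37729778171663
tcp [ 412.  -279.8  160.3] jaw -70.52 tilt 0.09 shift [-11.   10.6 156.3] twist 0.008 t 4.3 w 0.0598 F [ 0.2 -0.7 -0. ]
[ 0.41204928 -0.27977606  0.16025737]
```

carry_out(motion="0.3 -5 5 20 0.008; 0.3 -4.5 4.6 25 0; 0.3 0 0 30 0; 0.3 0 0 30 0; 0.3 0 0 25 0; 0.3 0 0 15 0; 0.3 0 0 7 0; 0.3 0 0 0 0")

```text
clock: 5.3
tcp_pos: [0.4069, -0.2926, 0.009]
orientation: [-3.095, -0.537, -0.0]
contact_force: [0.4, 0.6, -0.1]
grip_width: 0.0598
```

Run:
```python
from h import *
go([.406,-.292,.004],-71)
p,im=snap('wrist','w4')
```

```text
tcp [ 406.9 -292.6    9. ] jaw -70.33 tilt 0.01 shift [-0.6 -0.9  5. ] twist 0.012 t 5.3 w 0.0598 F [ 0.4  0.6 -0.1]
```

View pics/w4.png

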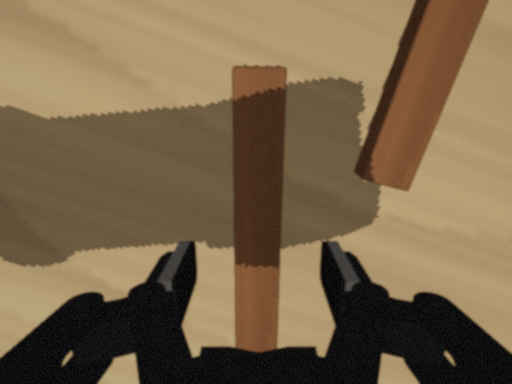

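carry_out(motion="0.3 0 0 5 0; 0.7 0 0 0 0; 1 0 0 0 0; 1 0 0 0 0; 1 0 0 0 0; 1 0 0 0 0; 1 0 0 0 0; 1 0 0 0 0", newtons=50)

```text
clock: 6.35
tcp_pos: [0.4067, -0.2926, 0.0039]
orientation: [3.096, 0.536, -0.0]
contact_force: [0.4, 0.3, -0.4]
grip_width: 0.0001
```

Run:
```python
from h import *
go([.406,-.292,.004],-71)
p,im=snap('wrist','w5')
p=camera_params('wrist')
print(R.from_rotvec(p['attitude']).as_matrix().round(3))
```

```text
tcp [ 406.7 -292.6    3.9] jaw -70.36 tilt 0.0 shift [-0.5 -0.8 -0.1] twist 0.011 t 6.35 w 0.0001 F [ 0.4  0.3 -0.4]
[[ 0.336 -0.9   -0.276]
 [-0.942 -0.321 -0.098]
 [-0.001  0.293 -0.956]]
```

View pics/w5.png

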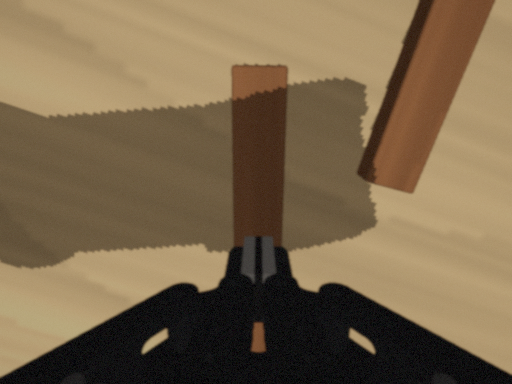

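Run:
```python
from h import *
p=camera_params('wrist'); t,M,o=pose()
print(p['eye'],'tcp px',proj(p,t),'grasp px',proj(p,t-.019*M[:,2]), 'z.03',proj(p,t-.03*M[:,2]))
d=M.T@(p['eye']-t); print(d)
for q in[(232,66),(288,66),(283,245),(234,245)]: print(onz(p,q,.02)*1000)
p,im=snap('scene','s5'); crop(im,'s5c',60,260,150,270,3.5)
p2=p
p=camera_params('top');p,im=snap('top','t5'); crop(im,'t5c',230,430,130,300,3.5)
```

```text
[ 0.47656936 -0.26816839  0.18642692] tcp px [257.42535297 221.28113726] grasp px [257.33599256 234.04384276] z.03 [257.27539924 242.69795167]
[ 0.07395585  0.00053207 -0.18255194]
[ 485.5351796  -251.31958701   20.        ]
[ 494.72517744 -277.08573226   20.        ]
[ 404.00208838 -309.20996538   20.        ]
[ 394.48654105 -282.56782181   20.        ]
```

View pics/s5c.png

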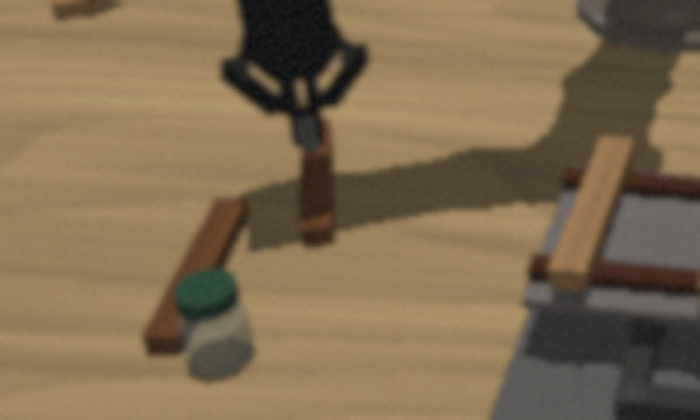

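View pics/t5c.png

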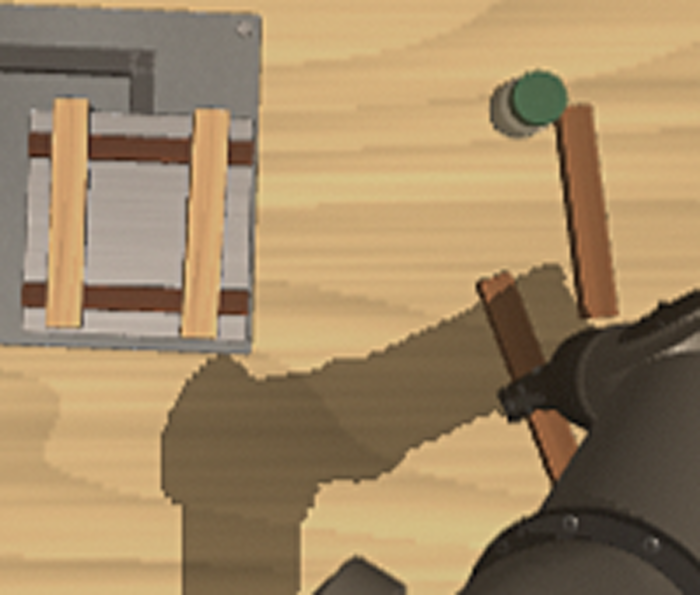

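Run:
```python
from h import *
print(r.grip_point_offset, [a for a in dir(r) if a[0]!='_'])
p=camera_params('wrist'); t,M,o=pose(); print(t,o['joints'].round(3))
for s in(0,.01,.02,.03,.04): print(s,[proj(p,t+M@[x,0,-s]).round(1) for x in(0,.011)])
im=cv2.imread('pics/w5.png'); crop(im,'w5c',160,360,200,384,3.2)
# scene view: predicted tip
s=pickle.load(open('pics/s5.pkl','rb'))
for k in(0,.01,.02,.03): print('scene crop',(proj(s,t+M@[0,0,-k])-[60,150])*3.5)
q=pickle.load(open('pics/t5.pkl','rb'))
for k in(0,.01,.02,.03): print('top crop',(proj(q,t+M@[0,0,-k])-[230,130])*3.5)
```

```text
0.0187 ['Unreachable', 'get_obs', 'grip_point_offset', 'hand_in']
[ 0.40674947 -0.29250915  0.00386746] [ 1.000e-03  5.580e-01  6.350e-01  2.141e+00 -5.760e-01  6.150e-01
 -1.800e-01]
0 [array([257.4, 221.2]), array([257.4, 204.4])]
0.01 [array([257.4, 227.7]), array([257.4, 210.1])]
0.02 [array([257.3, 234.8]), array([257.3, 216.3])]
0.03 [array([257.3, 242.7]), array([257.2, 223.3])]
0.04 [array([257.2, 251.5]), array([257.2, 231.2])]
scene crop [315.86675487 182.68468538]
scene crop [314.23523319 173.6713816 ]
scene crop [312.58806897 164.57166098]
scene crop [310.92503616 155.38427472]
top crop [528.42349138 377.67736264]
top crop [531.96564141 377.77153745]
top crop [535.56665409 377.86727722]
top crop [539.22800895 377.96462131]
```

View pics/w5c.png

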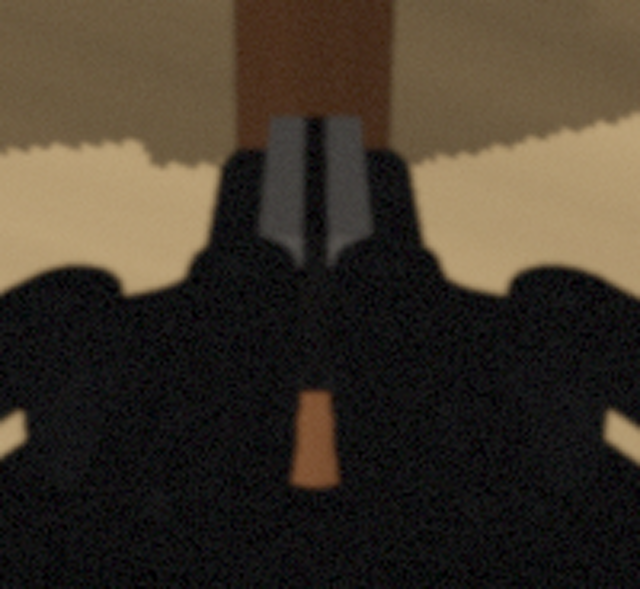

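Run:
```python
from h import *
im=cv2.imread('pics/s5.png'); crop(im,'s5d',110,180,160,225,9)
s=pickle.load(open('pics/s5.pkl','rb')); t,M,o=pose()
for k in(0,.01,.02,.03,.04): print((proj(s,t+M@[0,0,-k])-[110,160])*9)
for x in (-.09,.09): print('slat end top',(proj(s,[.4065+x*np.cos(.3325),-.292+x*np.sin(.3325),.02])-[110,160])*9)
```

```text
[362.22879824 379.76061955]
[358.03345677 356.58355269]
[353.79789163 333.1842711 ]
[349.52152155 309.55956358]
[345.20375402 285.70615677]
slat end top [355.13199882 210.51169228]
slat end top [359.31081352 491.29409059]
```

View pics/s5d.png

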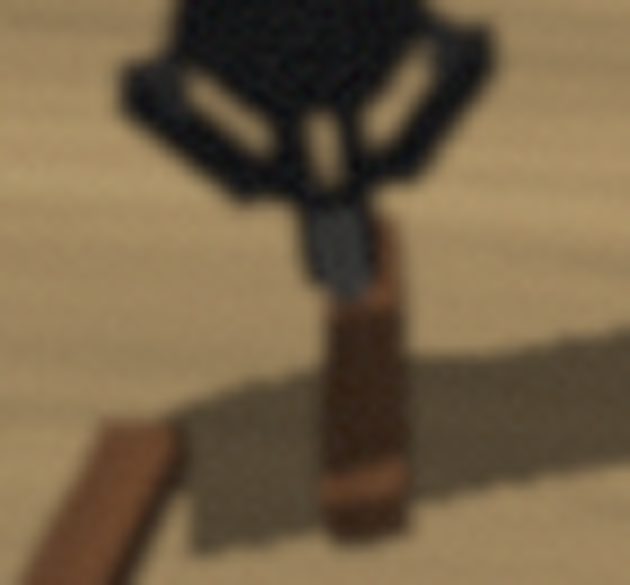

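carry_out(motion="0.3 0 0 0 0; 0.3 0 0 0 0; 0.3 0 0 0 0; 0.3 0 0 3 0; 0.3 0 0 3 0; 0.3 0 0 3 0; 0.3 0 0 3 0; 0.3 0 0 0 0")

```text
clock: 7.5
tcp_pos: [0.4065, -0.2924, -0.0084]
orientation: [-3.095, -0.536, 0.001]
contact_force: [0.1, -0.2, 0.1]
grip_width: 0.0597
```

Run:
```python
from h import *
go([.406,-.292,.004],-71); t,M,o=pose()
p,im=snap('scene','s6'); crop(im,'s6d',110,180,160,225,9)
for k in(0,.01,.02,.03,.04): print((proj(p,t+M@[0,0,-k])-[110,160])*9)
```

```text
tcp [ 406.5 -292.4   -8.4] jaw -70.36 tilt 0.03 shift [ -0.4  -0.6 -12.4] twist 0.011 t 7.5 w 0.0597 F [ 0.1 -0.2  0.1]
[367.77741334 407.57451173]
[363.6233728 384.6748596]
[359.42971582 361.55681702]
[355.19587296 338.21724489]
[350.92126381 314.65294365]
```

View pics/s6d.png

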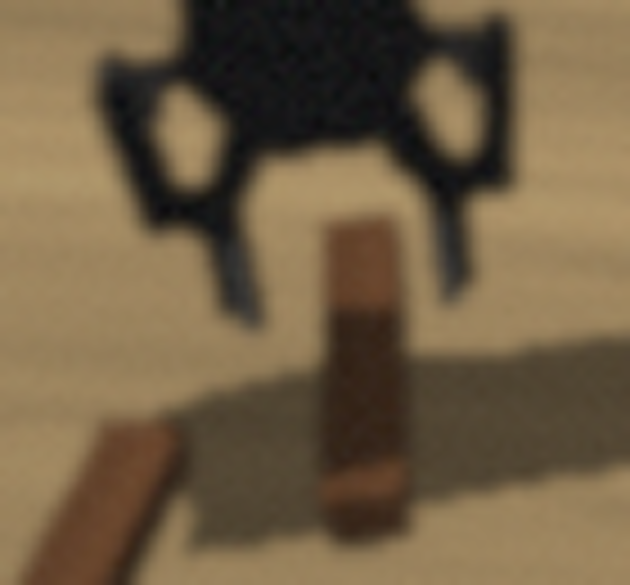

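carry_out(motion="0.3 0 0 3 0; 0.3 0 0 3 0; 0.3 0 0 3 0; 0.3 0 0 3 0; 0.3 0 0 2 0; 0.3 0 0 2 0; 0.3 0 0 2 0; 0.3 0 0 0 0")

```text
clock: 8.55
tcp_pos: [0.4066, -0.2925, -0.0263]
orientation: [-3.095, -0.536, 0.0]
contact_force: [-0.2, 0.3, 0.2]
grip_width: 0.0598
```

Run:
```python
from h import *
go([.406,-.292,.004],-71); t,M,o=pose()
p,im=snap('scene','s7'); crop(im,'s7d',110,180,160,225,9)
```

```text
tcp [ 406.6 -292.5  -26.3] jaw -70.36 tilt 0.02 shift [ -0.5  -0.6 -30.3] twist 0.011 t 8.55 w 0.0598 F [-0.2  0.3  0.2]
```

View pics/s7d.png

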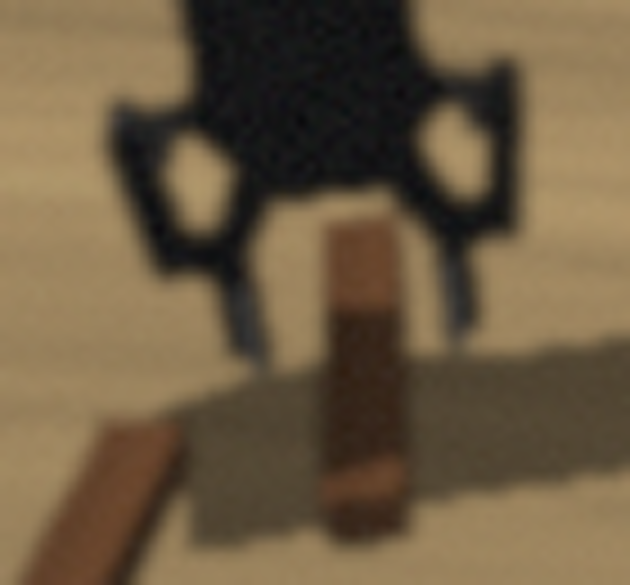

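carry_out(motion="0.3 0 0 3 0; 0.3 0 0 3 0; 0.3 0 0 0 0; 0.7 0 0 0 0; 1 0 0 0 0; 1 0 0 0 0; 1 0 0 0 0; 1 0 0 0 0", newtons=50)

```text
clock: 9.6
tcp_pos: [0.4069, -0.2927, -0.0319]
orientation: [3.095, 0.536, 0.001]
contact_force: [-0.8, -0.7, 5.1]
grip_width: 0.0266
```

Run:
```python
from h import *
go([.406,-.292,.004],-71); t,M,o=pose()
p,im=snap('scene','s8'); crop(im,'s8d',110,180,160,225,9)
```

```text
tcp [ 406.9 -292.7  -31.9] jaw -70.37 tilt 0.02 shift [ -0.6  -0.9 -35.9] twist 0.011 t 9.6 w 0.0266 F [-0.8 -0.7  5.1]
```

View pics/s8d.png

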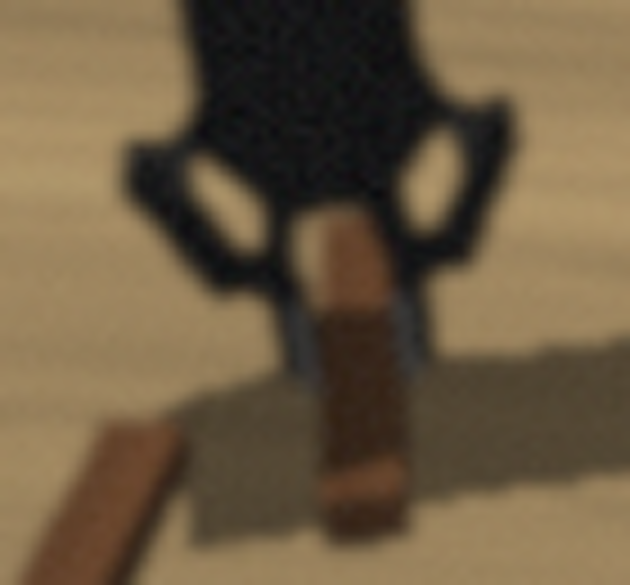

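carry_out(motion="1 0 0 -30 0; 1 0 0 -50 0; 1 20 -32 -50 0; 1 32 -51 -10 0; 1 32 -51 0 0; 1 32 -51 0 0; 1 32 -51 0 0; 1 31 -51 0 0")

```text
clock: 10.65
tcp_pos: [0.4789, 0.0401, 0.1077]
orientation: [-3.095, -0.536, -0.0]
contact_force: [1.8, -0.0, 0.2]
grip_width: 0.0265
```

carry_out(motion="1 0 0 0 -0.147; 1 0 0 0 -0.147; 1 0 0 0 -0.147; 1 0 0 0 -0.147; 1 0 0 0 -0.147; 1 0 0 0 -0.147; 1 0 0 0 -0.147; 1 0 0 0 -0.147")

```text
clock: 11.65
tcp_pos: [0.4784, 0.0378, 0.1075]
orientation: [-2.273, -2.168, 0.001]
contact_force: [0.4, 0.4, -0.0]
grip_width: 0.0266
```

carry_out(motion="1 0 0 0 0; 1 0 0 0 0; 1 0 0 0 0; 1 0 0 0 0; 1 0 0 0 0; 1 0 0 0 0; 1 0 0 0 0; 1 0 0 0 0")

```text
clock: 12.65
tcp_pos: [0.4788, 0.0379, 0.1078]
orientation: [-2.278, -2.163, -0.0]
contact_force: [0.6, -1.1, -1.2]
grip_width: 0.0268
```

Run:
```python
from h import *
go([.4786,.0387,.067],-2.8); t,M,o=pose()
p,im=snap('wrist','w9'); p,im=snap('scene','s9'); crop(im,'s9d',170,350,100,300,3)
```

```text
tcp [478.8  37.9 107.8] jaw -2.98 tilt 0.0 shift [ 0.8 -0.3 40.8] twist -0.003 t 12.65 w 0.0268 F [ 0.6 -1.1 -1.2]
```

View pics/w9.png

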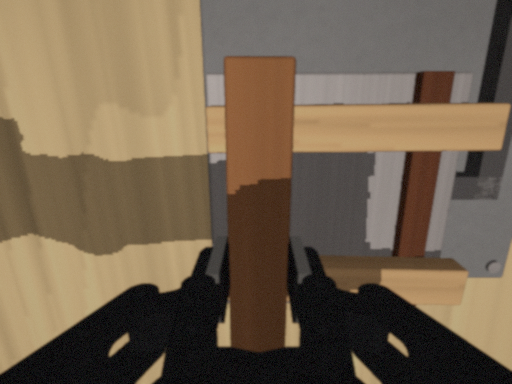

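View pics/s9d.png

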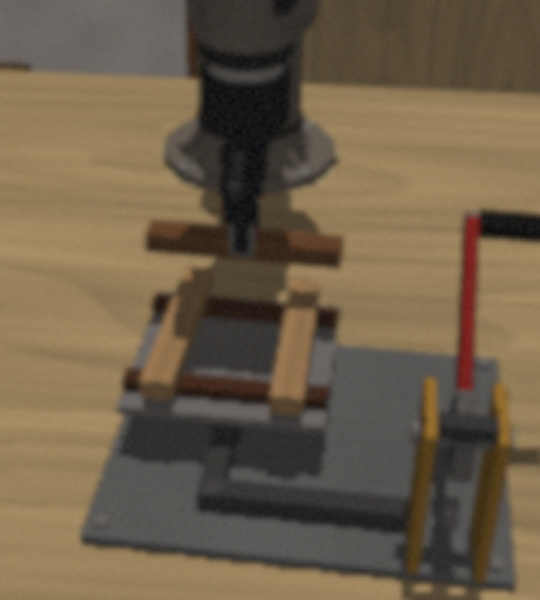

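Run:
```python
from h import *
p=pickle.load(open('pics/w9.pkl','rb'))
P=np.array([onz(p,q,.16)[:2]*1000 for q in[(224,57),(295,57)]]); print(P,P.mean(0),np.linalg.norm(P[0]-P[1]))
print('centre',P.mean(0)-90*np.array([np.sin(np.radians(2.9)),np.cos(np.radians(2.9))]))
for n,z,qs in(('LL',.097,[(207,104),(508,103),(501,150),(208,151)]),('platfrear-left',.065,[(208,73)]),('LR rear',.097,[(468,274),(462,304)])):
    print(n,[(onz(p,q,z)[:2]*1000).round(1) for q in qs])
```

```text
[[470.11583254 126.60418751]
 [497.03586221 125.19456935]] [483.57584738 125.89937843] 26.95691044071529
centre [479.02248277  36.01463628]
LL [array([452.1, 109. ]), array([628.2, 100.4]), array([628.8,  72.7]), array([449.9,  81.4])]
platfrear-left [array([449.7, 128.3])]
LR rear [array([620.7, -12.9]), array([619.9, -37.1])]
```

carry_out(motion="1 1.5 0 8 0; 1 0 0 10 0; 1 0 0 10 0; 1 0 0 6 0; 1 0 0 4 0; 1 0 0 2 0; 1 0 0 1 0; 1 0 0 0 0")

```text
clock: 13.75
tcp_pos: [0.479, 0.0394, 0.0669]
orientation: [2.278, 2.163, 0.0]
contact_force: [1.0, 0.3, -1.1]
grip_width: 0.0269
```

Run:
```python
from h import *
go([.4786,.0387,.065],-2.8)
p,im=snap('scene','s10'); crop(im,'s10d',195,295,150,250,6)
```

```text
tcp [479.   39.4  66.9] jaw -2.98 tilt 0.01 shift [-0.7 -0.4  1.9] twist -0.003 t 13.75 w 0.0269 F [ 1.   0.3 -1.1]
```

View pics/s10d.png

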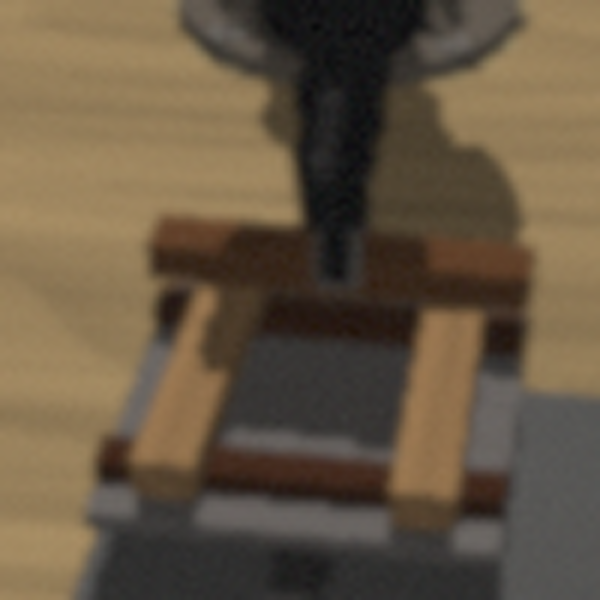

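carry_out(motion="1 0 0 1 0; 1 0 0 0.5 0; 1 0 0 0.5 0; 1 0 0 0 0; 1 0 0 0 0; 1 0 0 0 0; 1 0 0 0 0; 1 0 0 0 0")

```text
clock: 14.8
tcp_pos: [0.4789, 0.0394, 0.0651]
orientation: [-2.278, -2.163, -0.0]
contact_force: [-1.6, -0.5, 5.2]
grip_width: 0.0267
```

carry_out(motion="0.5 0 0 0 0; 0.4 0 0 0 0; 0.3 0 0 0 0; 0.3 0 0 -10 0; 0.3 0 0 -30 0; 0.3 0 0 -50 0; 0.3 0 0 -50 0; 0.3 0 0 0 0")

```text
clock: 15.8
tcp_pos: [0.4818, 0.0397, 0.209]
orientation: [2.277, 2.161, 0.012]
contact_force: [-0.3, -1.0, -1.3]
grip_width: 0.0597
```

Run:
```python
from h import *
p,im=snap('wrist','w11'); p,im=snap('scene','s11'); crop(im,'s11d',195,295,150,250,6)
go([.5465,-.3415,.13],-85.5)
```

```text
tcp [479.   39.5 205.3] jaw -2.97 tilt 0.08 shift [-377.1   87.1   75. ] twist 1.44 t 15.9 w 0.0596 F [-0.5  0.2 -1. ]
```

View pics/w11.png

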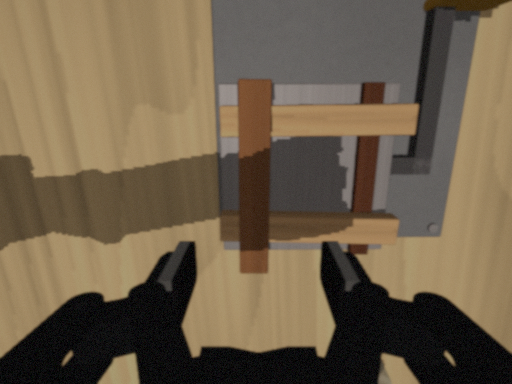

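View pics/s11d.png

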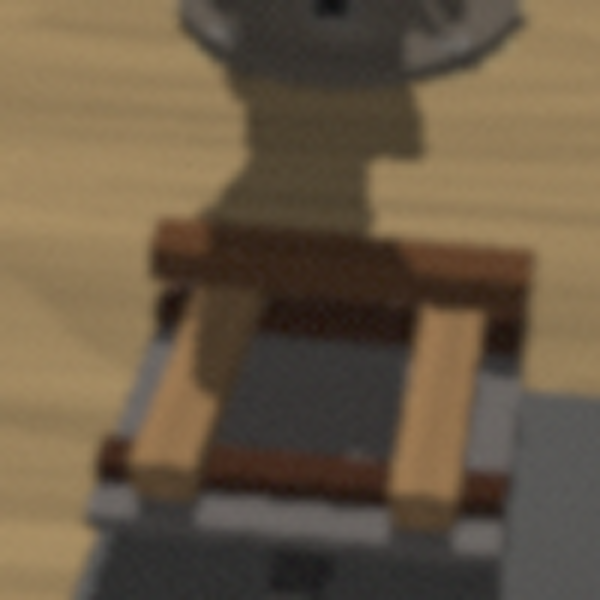

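carry_out(motion="0.3 -47 11 0 0; 0.3 -47 11 0 0; 0.3 -47 11 0 0; 0.3 -47 11 0 0; 0.3 -47 11 0 0; 0.3 -47 11 0 0; 0.3 -47 11 0 0; 0.3 -48 10 0 0")

```text
clock: 16.9
tcp_pos: [0.5456, -0.3425, 0.2027]
orientation: [-2.276, -2.161, 0.002]
contact_force: [0.7, 0.2, 0.1]
grip_width: 0.06
```

carry_out(motion="0.3 0 0 10 0.18; 0.3 0 0 10 0.18; 0.3 0 0 10 0.18; 0.3 0 0 10 0.18; 0.3 0 0 10 0.18; 0.3 0 0 10 0.18; 0.3 0 0 10 0.18; 0.3 0 0 0 0.18")

```text
clock: 17.9
tcp_pos: [0.5446, -0.3408, 0.1321]
orientation: [-3.138, -0.113, 0.007]
contact_force: [-0.7, 0.1, 0.5]
grip_width: 0.0596
```

carry_out(motion="0.3 0 0 0 0; 0.3 0 0 0 0; 0.3 0 0 0 0; 0.3 0 0 0 0; 0.3 0 0 0 0; 0.3 0 0 0 0; 0.3 0 0 0 0; 0.3 0 0 0 0")

```text
clock: 18.9
tcp_pos: [0.5462, -0.3416, 0.1347]
orientation: [-3.139, -0.124, 0.0]
contact_force: [-0.5, -0.2, -0.2]
grip_width: 0.0597
```

Run:
```python
from h import *
p,im=snap('wrist','w12')
go([.5463,-.3413,-.032],-85.24)
hsv=cv2.cvtColor(im,cv2.COLOR_BGR2HSV)
m=cv2.inRange(hsv,(3,120,25),(15,255,170)); cv2.imwrite('pics/m12.png',m)
```

```text
tcp [ 546.2 -341.6  134.8] jaw -85.48 tilt 0.0 shift [ 1.000e-01 -3.000e-01  1.668e+02] twist -0.004 t 18.95 w 0.0594 F [ 0.2 -0.1 -0.7]
```

View pics/w12.png

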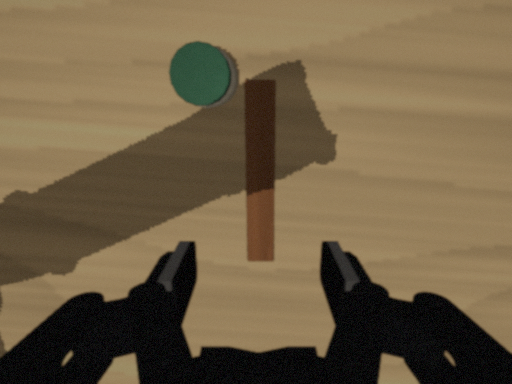

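Run:
```python
from h import *
p=pickle.load(open('pics/w12.pkl','rb'))
P=np.array([onz(p,q,.02)[:2]*1000 for q in[(245,80),(275,80),(274,261),(248,261)]]); print(P,P.mean(0),ang(P[0]-P[3]),ang(P[1]-P[2]))
c=P.mean(0)/1000; go([c[0],c[1],-.032],-85.3)
print(onz(p,(201,73),.07))
```

```text
[[ 632.82486365 -323.73596235]
 [ 634.90928836 -350.15375289]
 [ 456.6976611  -365.97487016]
 [ 454.54558071 -338.79726357]] [ 544.74434846 -344.66546224] 4.8289668618768244 5.073254832335466
tcp [ 546.2 -341.6  134.8] jaw -85.48 tilt 0.0 shift [ -1.7   2.9 166.8] twist -0.003 t 18.95 w 0.0594 F [ 0.2 -0.1 -0.7]
[ 0.63297426 -0.29351432  0.07      ]
```

carry_out(motion="0.3 -0.5 1 25 0; 0.3 -0.5 1 35 0; 0.3 0 0 35 0; 0.3 0 0 30 0; 0.3 0 0 20 0; 0.3 0 0 12 0; 0.3 0 0 5 0; 0.3 0 0 2 0")

```text
clock: 19.95
tcp_pos: [0.5457, -0.3441, -0.0288]
orientation: [3.139, 0.124, 0.001]
contact_force: [0.4, -0.1, -0.4]
grip_width: 0.0597
```

carry_out(motion="0.3 0 0 0 0; 0.7 0 0 0 0; 1 0 0 0 0; 1 0 0 0 0; 1 0 0 0 0; 1 0 0 0 0; 1 0 0 0 0; 1 0 0 0 0", newtons=50)

```text
clock: 20.95
tcp_pos: [0.5457, -0.3441, -0.0286]
orientation: [3.139, 0.124, 0.001]
contact_force: [0.1, 1.7, 5.2]
grip_width: 0.0265
```

Run:
```python
from h import *
p,im=snap('wrist','w13')
go([.5884,.0323,.12],-2.8)
P=np.array([onz(p,q,.02)[:2]*1000 for q in[(245,80),(275,80)]])
```

```text
tcp [ 545.7 -344.1  -28.6] jaw -85.49 tilt 0.05 shift [  72.3 -371.8 -148.7] twist -1.443 t 21.0 w 0.0265 F [-2.   0.8  5.3]
```

View pics/w13.png

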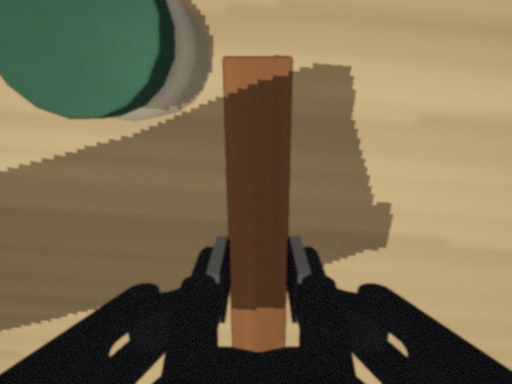

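carry_out(motion="1 0 0 -35 0; 1 0 0 -50 0; 1 0 0 -50 0; 1 10 -50 -30 0; 1 10 -55 0 0; 1 10 -55 0 0; 1 10 -55 0 0; 1 10 -55 0 0")

```text
clock: 22.0
tcp_pos: [0.5737, -0.0685, 0.1355]
orientation: [-3.139, -0.124, 0.0]
contact_force: [0.9, 0.1, -0.7]
grip_width: 0.0261
```

carry_out(motion="1 12 -51 0 0; 1 12 -51 0 0; 1 0 0 0 -0.18; 1 0 0 0 -0.18; 1 0 0 0 -0.18; 1 0 0 0 -0.18; 1 0 0 0 -0.18; 1 0 0 0 -0.18")

```text
clock: 23.0
tcp_pos: [0.5894, 0.033, 0.1354]
orientation: [-2.624, -1.728, 0.001]
contact_force: [0.1, 0.0, -1.1]
grip_width: 0.0263
```

carry_out(motion="1 0 0 0 -0.18; 1 0 0 0 -0.18; 1 0 0 0 0; 1 0 0 0 0; 1 0 0 0 0; 1 0 0 0 0; 1 0 0 0 0; 1 0 0 0 0")

```text
clock: 24.0
tcp_pos: [0.5899, 0.033, 0.1357]
orientation: [-2.279, -2.163, 0.0]
contact_force: [0.4, 0.0, -1.1]
grip_width: 0.0266
```

Run:
```python
from h import *
go([.5884,.0338,.0704],-2.8)
p,im=snap('wrist','w14')
```

```text
tcp [589.9  33.  135.7] jaw -2.99 tilt 0.0 shift [ 0.7 -1.5 65.3] twist -0.003 t 24.0 w 0.0266 F [ 0.4  0.  -1.1]
```

View pics/w14.png

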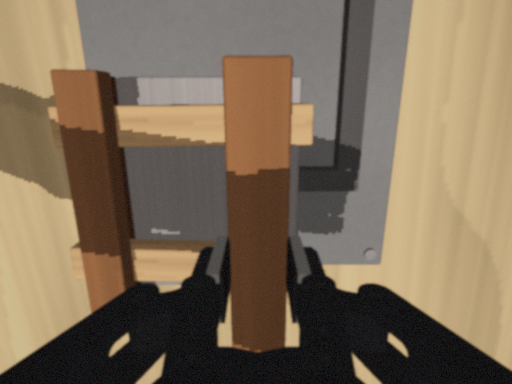

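Run:
```python
from h import *
p=pickle.load(open('pics/w14.pkl','rb'))
y=np.array([np.sin(np.radians(2.9)),np.cos(np.radians(2.9))])
P=np.array([onz(p,q,.1357+.0286+.02)[:2]*1000 for q in[(224,57),(293,57)]]);print('b',P.mean(0)-90*y)
P=np.array([onz(p,q,.117)[:2]*1000 for q in[(53,70),(108,70)]]);print('a',P,P.mean(0)-90*y)
```

```text
b [589.68566478  31.56143213]
a [[472.49119689 128.13616567]
 [505.10010765 126.42626373]] [484.24228766  37.39647255]
```

carry_out(motion="1 0.7 -1.5 10 0; 1 0 0 15 0; 1 0 0 15 0; 1 0 0 12 0; 1 0 0 7 0; 1 0 0 4 0; 1 0 0 2 0; 1 0 0 0 0")

```text
clock: 25.05
tcp_pos: [0.5886, 0.0337, 0.071]
orientation: [2.278, 2.163, 0.001]
contact_force: [-0.6, 0.2, -0.5]
grip_width: 0.0265
```

carry_out(motion="1 0 0 1 0; 1 0 0 0.5 0; 1 0 0 0.5 0; 1 0 0 0 0; 1 0 0 0 0; 1 0 0 0 0; 1 0 0 0 0; 1 0 0 0 0")

```text
clock: 26.05
tcp_pos: [0.5884, 0.0338, 0.0688]
orientation: [-2.278, -2.163, -0.0]
contact_force: [0.1, 0.4, -1.0]
grip_width: 0.0264
```

carry_out(motion="1 0 0 0.5 0; 1 0 0 0.5 0; 1 0 0 0.5 0; 1 0 0 0 0; 1 0 0 0 0; 1 0 0 0 0; 1 0 0 0 0; 1 0 0 0 0")

```text
clock: 27.05
tcp_pos: [0.5885, 0.0338, 0.0683]
orientation: [-2.278, -2.162, -0.001]
contact_force: [-3.9, 0.6, 9.8]
grip_width: 0.0266
```

carry_out(motion="0.5 0 0 0 0; 0.4 0 0 0 0; 0.3 0 0 0 0; 0.3 0 0 -10 0; 0.3 0 0 -30 0; 0.3 0 0 -50 0; 0.3 0 0 -55 0; 0.3 0 0 -55 0")

```text
clock: 28.05
tcp_pos: [0.5882, 0.0334, 0.2697]
orientation: [2.279, 2.162, 0.001]
contact_force: [0.7, 0.1, -0.0]
grip_width: 0.0598
```

carry_out(motion="0.3 0 0 0 0; 0.3 0 0 0 0; 0.3 0 0 0 0; 0.3 0 0 0 0; 0.3 0 0 0 0; 0.3 0 0 0 0; 0.3 0 0 0 0; 0.3 0 0 0 0")

```text
clock: 29.05
tcp_pos: [0.5884, 0.0337, 0.2673]
orientation: [2.278, 2.163, 0.0]
contact_force: [0.4, 0.8, -0.2]
grip_width: 0.06
```

Run:
```python
from h import *
go([.553,.282,.26],-2.8)
p,im=snap('wrist','w15');p,im=snap('scene','s15');p,im=snap('top','t15')
crop(cv2.imread('pics/s15.png'),'s15d',190,390,140,300,3.8)
crop(cv2.imread('pics/t15.png'),'t15d',110,310,100,240,3.8)
```

```text
tcp [588.4  33.7 267.3] jaw -2.98 tilt 0.0 shift [246.1 -48.3   7.3] twist -0.003 t 29.05 w 0.06 F [ 0.4  0.8 -0.2]
```

View pics/w15.png

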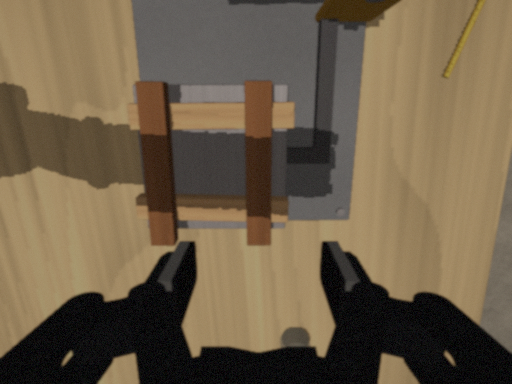

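View pics/s15d.png

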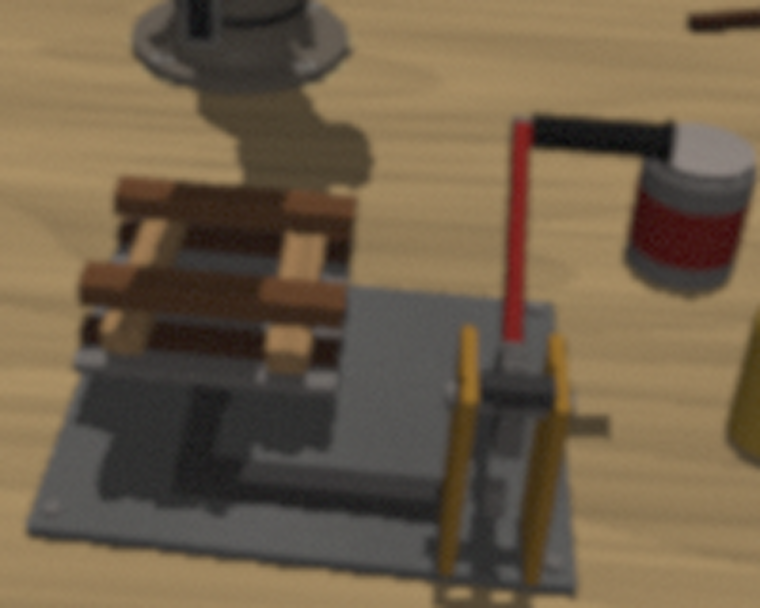

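View pics/t15d.png

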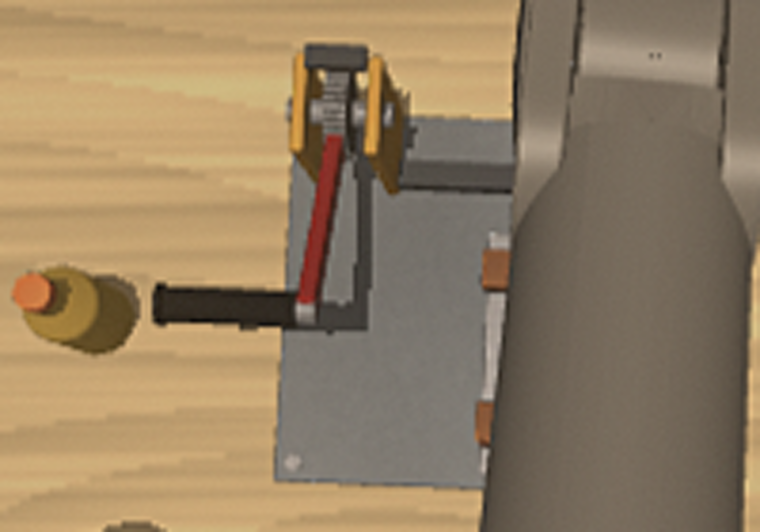

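Run:
```python
from h import *
s=pickle.load(open('pics/s15.pkl','rb'));t=pickle.load(open('pics/t15.pkl','rb'))
f=lambda q,x0,y0,c:((q[0]+.5)/c+x0-.5,(q[1]+.5)/c+y0-.5)
print('Lend',tri(s,f((672,140),190,140,3.8),t,f((155,303),110,100,3.8)))
print('Rend',tri(s,f((535,131),190,140,3.8),t,f((297,309),110,100,3.8)))
```

```text
Lend [0.55514703 0.32536432 0.22593795]
Rend [0.55093046 0.23743504 0.2245354 ]
```

carry_out(motion="0.3 40 -8 0 0; 0.3 50 -10 0 0; 0.3 50 -10 0 0; 0.3 50 -10 0 0; 0.3 40 -8 0 0; 0.3 16 -2 0 0; 0.3 0 0 0 0; 0.3 0 0 0 0")

```text
clock: 30.2
tcp_pos: [0.554, 0.2793, 0.2675]
orientation: [2.281, 2.159, -0.0]
contact_force: [-0.0, -0.6, -0.0]
grip_width: 0.0598
```

Run:
```python
from h import *
go([.553,.282,.225],-2.8)
p,im=snap('wrist','w16');p,im=snap('scene','s16')
crop(im,'s16d',280,420,80,300,2.7)
```

```text
tcp [554.  279.3 267.5] jaw -3.16 tilt 0.05 shift [ 2.7 -1.2 42.5] twist -0.006 t 30.2 w 0.0598 F [-0.  -0.6 -0. ]
```

View pics/w16.png

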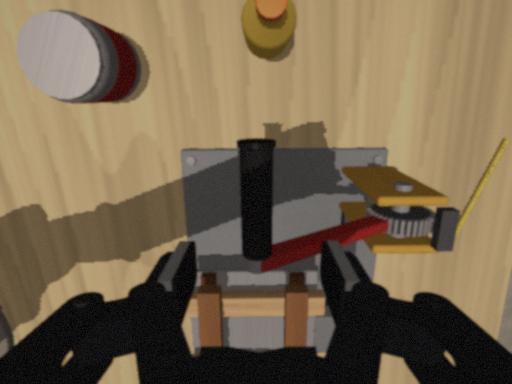

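View pics/s16d.png

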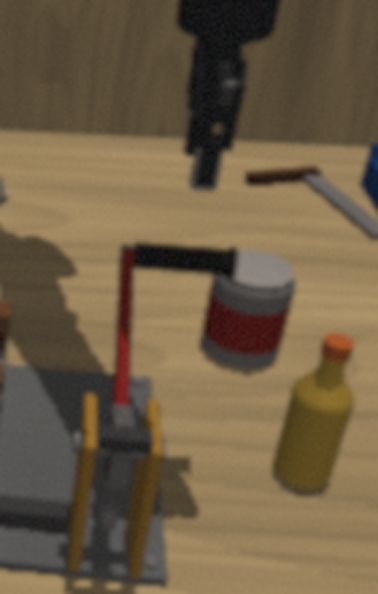

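carry_out(motion="0.3 4 -1 10 -0.006; 0.3 0 0 15 0; 0.3 0 0 20 0; 0.3 0 0 20 0; 0.3 0 0 15 0; 0.3 0 0 10 0; 0.3 0 0 5 0; 0.3 0 0 0 0")

```text
clock: 31.3
tcp_pos: [0.5525, 0.2859, 0.1723]
orientation: [2.272, 2.17, -0.0]
contact_force: [0.4, 0.0, 0.2]
grip_width: 0.0597
```

Run:
```python
from h import *
go([.553,.2835,.172],-2.8)
p,im=snap('wrist','w17');p,im=snap('scene','s17')
crop(im,'s17d',290,390,110,230,5)
```

```text
tcp [552.5 285.9 172.3] jaw -2.64 tilt 0.0 shift [-2.4  0.6  0.3] twist 0.003 t 31.3 w 0.0597 F [0.4 0.  0.2]
```

View pics/w17.png

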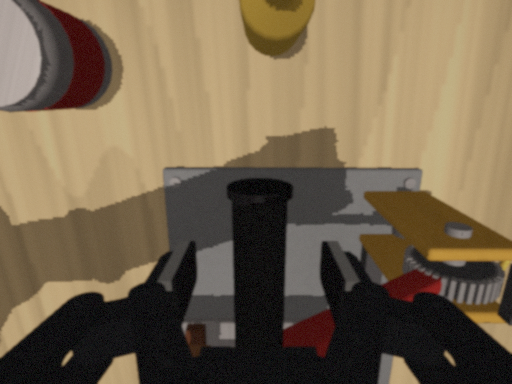

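View pics/s17d.png

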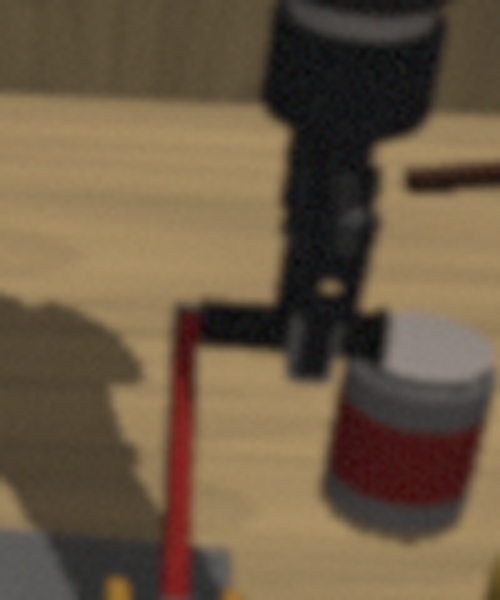

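carry_out(motion="0.6 0 0 0 0; 1 0 0 0 0; 1 0 0 0 0; 1 0 0 0 0; 1 0 0 0 0; 1 0 0 0 0; 1 0 0 0 0; 1 0 0 0 0", newtons=50)

```text
clock: 32.4
tcp_pos: [0.553, 0.2861, 0.1728]
orientation: [2.272, 2.169, 0.002]
contact_force: [0.6, -0.1, 5.6]
grip_width: 0.0227
```

Run:
```python
from h import *
go([.553,.2835,.172],-2.8)
th0=np.radians(32)
for a in(0,.0873,.1745,.262,.349,.436,.524,.54): print(a,'back(-x) mm',round(180*(np.cos(th0-a)-np.cos(th0)),1),'down',round(180*(np.sin(th0)-np.sin(th0-a)),1))
```

```text
tcp [553.  286.1 172.8] jaw -2.64 tilt 0.07 shift [-2.6  0.1  0.8] twist 0.003 t 32.4 w 0.0227 F [ 0.6 -0.1  5.6]
0 back(-x) mm 0.0 down 0.0
0.0873 back(-x) mm 7.7 down 13.7
0.1745 back(-x) mm 14.2 down 28.0
0.262 back(-x) mm 19.5 down 42.8
0.349 back(-x) mm 23.4 down 57.9
0.436 back(-x) mm 26.0 down 73.4
0.524 back(-x) mm 27.2 down 89.2
0.54 back(-x) mm 27.3 down 92.1
```

carry_out(motion="1 0 -2 3.4 0; 1 0 -2 3.4 0; 1 0 -1.9 3.4 0; 1 0 -1.8 3.5 0; 1 0 -1.7 3.5 0; 1 0 -1.7 3.6 0; 1 0 -1.6 3.6 0; 1 0 -1.5 3.6 0")

```text
clock: 33.4
tcp_pos: [0.5396, 0.2867, 0.1448]
orientation: [2.271, 2.169, 0.004]
contact_force: [4.0, 0.5, 5.3]
grip_width: 0.0223
```

```bash
cat >> h.py <<'E'
def lev():
    t,M,o=pose(); p0=np.array([.553,.2861,.1728]); d=(t-p0)*1000
    e=np.array([np.cos(np.radians(2.8)),-np.sin(np.radians(2.8)),0])
    X=d@e-152.65; Z=d[2]+95.4
    print('lever from tcp',round(np.radians(32)-np.arctan2(Z,-X),3),'rad; radius',round(np.hypot(X,Z),1),'d',d.round(1),'F',o['contact_force'].round(1),'M',o['moment'].round(2),'w',o['grip_width'],'t',o['clock'])
E
python3 - <<'E'
from h import *
lev()
p,im=snap('scene','s18'); crop(im,'s18d',190,390,110,300,3)
E
```

```text
lever from tcp 0.173 rad; radius 179.2 d [-13.4   0.6 -28. ] F [4.  0.5 5.3] M [-0.03 -1.22 -0.03] w 0.022335572802856106 t 33.4
```

View pics/s18d.png

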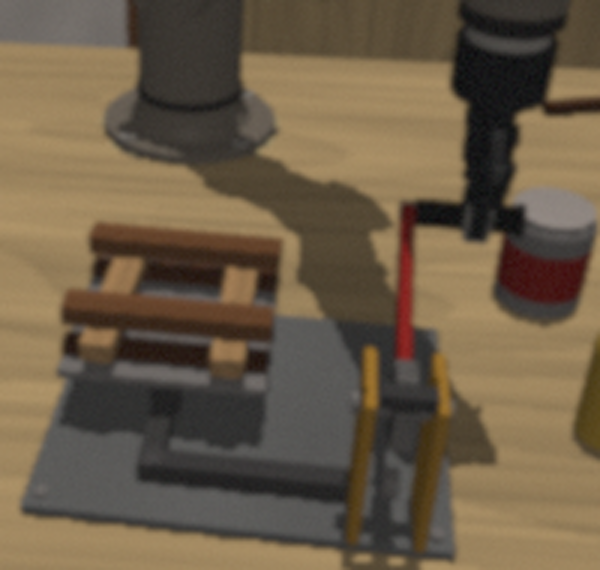

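carry_out(motion="1 0 -1.5 3.6 0; 1 0 -1.4 3.7 0; 1 0 -1.3 3.7 0; 1 0 -1.2 3.7 0; 1 0 -1.1 3.7 0; 1 0 -1 3.8 0; 1 0 -0.9 3.8 0; 1 0 -0.9 3.8 0")

```text
clock: 34.45
tcp_pos: [0.5307, 0.2872, 0.115]
orientation: [2.271, 2.168, 0.005]
contact_force: [4.2, -1.1, 8.4]
grip_width: 0.0224
```

Run:
```python
from h import *
lev()
p,im=snap('scene','s19'); crop(im,'s19d',190,390,110,300,3)
```

```text
lever from tcp 0.347 rad; radius 179.0 d [-22.3   1.1 -57.8] F [ 4.2 -1.1  8.4] M [-0.09 -1.72 -0.04] w 0.02240467049957217 t 34.45
```

View pics/s19d.png

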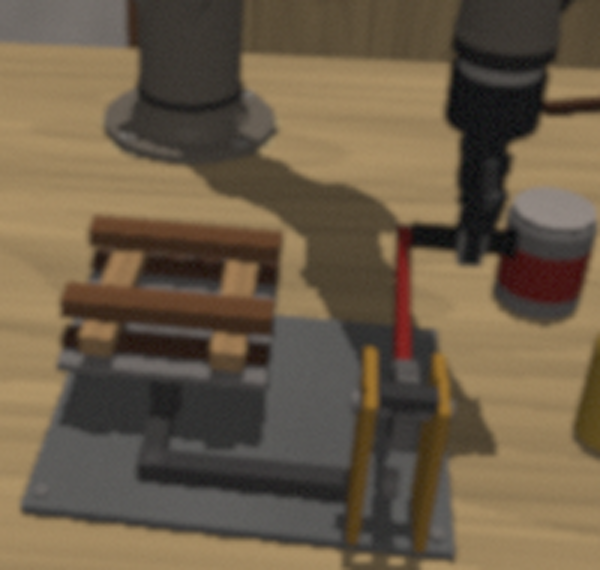

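carry_out(motion="1 0 -0.8 3.9 0; 1 0 -0.7 3.9 0; 1 0 -0.7 3.9 0; 1 0 -0.5 3.9 0; 1 0 -0.4 3.9 0; 1 0 -0.4 4 0; 1 0 -0.2 4 0; 1 0 -0.2 4 0")

```text
clock: 35.5
tcp_pos: [0.5262, 0.2874, 0.0833]
orientation: [2.272, 2.169, 0.003]
contact_force: [4.5, -0.1, 5.0]
grip_width: 0.0224
```

Run:
```python
from h import *
lev()
p,im=snap('scene','s20'); crop(im,'s20d',190,390,110,300,3)
```

```text
lever from tcp 0.526 rad; radius 179.6 d [-26.8   1.3 -89.5] F [ 4.5 -0.1  5. ] M [ 0.   -1.35 -0.04] w 0.02243810008138979 t 35.5
```

View pics/s20d.png

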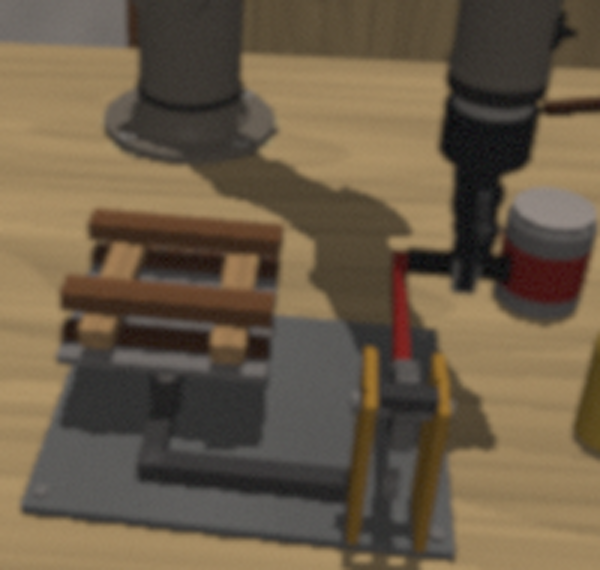

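carry_out(motion="1 0 0 0 0; 1 0 0 0 0; 1 0 0 0 0; 1 0 0 0 0; 1 0 0 0 0; 1 0 0 0 0; 1 0 0 0 0; 1 0 0 0 0")

```text
clock: 36.55
tcp_pos: [0.5262, 0.2874, 0.0833]
orientation: [2.272, 2.169, 0.003]
contact_force: [5.4, 0.9, 4.3]
grip_width: 0.0223
```

Run:
```python
from h import *
lev()
p,im=snap('scene','s21'); crop(im,'s21d',200,300,170,260,6);crop(im,'s21e',300,390,180,270,6)
p,im=snap('top','t21'); crop(im,'t21d',130,310,110,240,4)
```

```text
lever from tcp 0.525 rad; radius 179.6 d [-26.8   1.3 -89.5] F [5.4 0.9 4.3] M [ 0.02 -1.47 -0.08] w 0.0223185567342034 t 36.55
```

View pics/s21d.png

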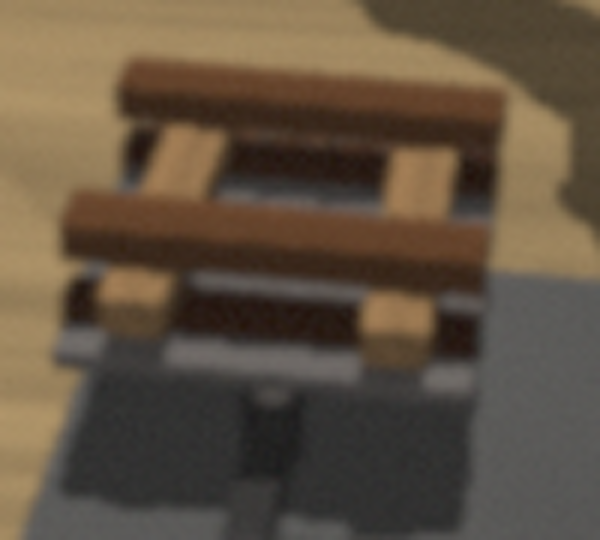

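View pics/s21e.png

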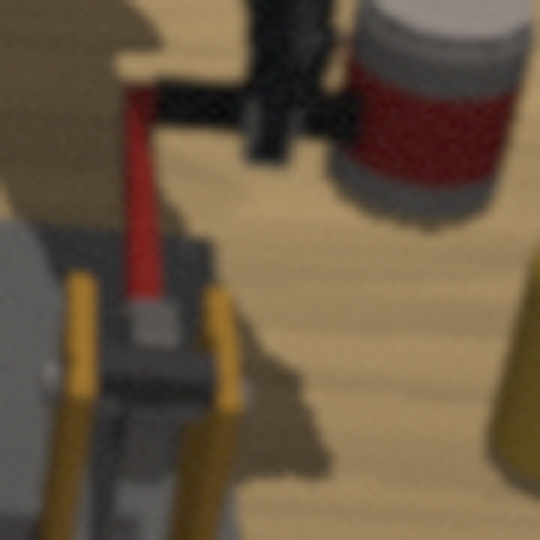

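View pics/t21d.png

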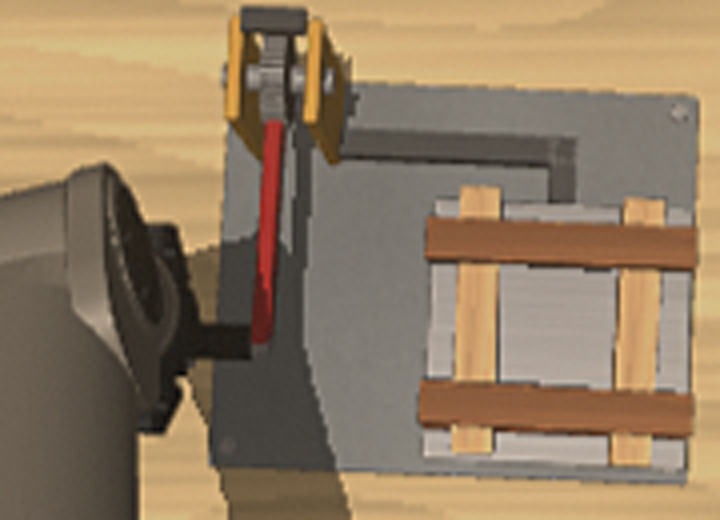

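Run:
```python
from h import *
s=pickle.load(open('pics/s21.pkl','rb'));t=pickle.load(open('pics/t21.pkl','rb'))
f=lambda q,x0,y0,c:((q[0]+.5)/c+x0-.5,(q[1]+.5)/c+y0-.5)
for n,a,b in(('bR',(75,193),(695,270)),('bL',(490,227),(427,258)),('aR',(128,60),(692,437)),('aL',(503,93),(420,422))): print(n,(tri(s,f(a,200,170,6),t,f(b,130,110,4))*1000).round(1))
print('junction',(tri(s,f((157,103),300,180,6),t,f((252,341),130,110,4))*1000).round(1))
for n,q4 in(('rear',[(427,216),(697,228),(694,270),(425,258)]),('front',[(421,380),(692,395),(691,437),(419,421)])):
    P=np.array([onz(t,f(q,130,110,4),.141)[:2]*1000 for q in q4]); c=P.mean(0)-[533.5,35]
    a=np.radians(-2.8); ex=np.array([np.cos(a),np.sin(a)]);ey=np.array([-np.sin(a),np.cos(a)])
    print(n,'centre in lift_top',(c@ex).round(1),(c@ey).round(1),'axis angle',ang(P[0]-P[1]).round(2),ang(P[3]-P[2]).round(2))
```

```text
bR [570.1 -54.5 135.4]
bL [579.4 123.4 136.7]
aR [459.7 -50.  135.8]
aL [471.2 127.7 135.9]
junction [525.  238.4 140.5]
rear centre in lift_top 54.5 2.3 axis angle 86.95 86.93
front centre in lift_top -54.5 1.6 axis angle 86.3 86.1
```

Run:
```python
from h import *
def bar(n,x,y0,y1):
    g=cv2.imread(f'pics/{n}.png').astype(float).sum(2)/3
    c=g[y0:y1,x]; bg=max(np.median(c[:3]),0); w=np.clip(60-c,0,None); ys=np.arange(y0,y1); return (w*ys).sum()/w.sum(), c.round().astype(int).tolist()
for n,xs,y0,y1 in(('s15',(333,337,341),166,186),('s21',(329,333,337),186,208)):
    for x in xs: print(n,x,bar(n,x,y0,y1))
p=pickle.load(open('pics/s21.pkl','rb')); a0=np.radians(32); yw=np.radians(-2.8); ex=np.array([np.cos(yw),np.sin(yw),0]); ey=np.array([-np.sin(yw),np.cos(yw),0])
hinge=np.array([.553,.2814,.130])+ex*.1527
for a in(0,.46,.49,.525,.56,.6):
    for yo in(-.03,-.025): 
        X=hinge-ex*.18*np.cos(a0-a)+np.array([0,0,.18*np.sin(a0-a)])+ey*yo
        print(a,yo,proj(p,X).round(2))
```

```text
s15 333 (np.float64(174.54761904761907), [127, 126, 120, 101, 69, 41, 25, 22, 26, 15, 20, 24, 41, 79, 113, 128, 129, 130, 132, 132])
s15 337 (np.float64(174.84371029224906), [124, 124, 123, 115, 85, 47, 28, 26, 26, 23, 18, 15, 35, 76, 114, 128, 131, 131, 132, 132])
s15 341 (np.float64(175.0649681528663), [124, 124, 123, 116, 88, 54, 31, 25, 25, 24, 16, 21, 25, 58, 98, 121, 128, 131, 130, 132])
s21 329 (np.float64(196.78815789473683), [130, 129, 127, 132, 134, 126, 98, 58, 31, 17, 17, 18, 23, 22, 41, 83, 119, 134, 131, 128, 123, 121])
s21 333 (np.float64(197.03120936280885), [134, 131, 127, 131, 134, 132, 114, 78, 38, 15, 22, 19, 16, 21, 34, 76, 114, 133, 134, 131, 130, 126])
s21 337 (np.float64(197.31885856079407), [134, 133, 129, 131, 136, 135, 122, 89, 47, 20, 15, 19, 12, 13, 28, 57, 98, 123, 131, 133, 133, 133])
0 -0.03 [335.8  174.27]
0 -0.025 [337.88 174.43]
0.46 -0.03 [331.29 194.8 ]
0.46 -0.025 [333.23 194.96]
0.49 -0.03 [331.03 196.41]
0.49 -0.025 [332.95 196.57]
0.525 -0.03 [330.72 198.32]
0.525 -0.025 [332.64 198.48]
0.56 -0.03 [330.42 200.27]
0.56 -0.025 [332.33 200.43]
0.6 -0.03 [330.08 202.53]
0.6 -0.025 [331.99 202.69]
```

Run:
```python
from h import *
def bar(n,x,y0,y1):
    g=cv2.imread(f'pics/{n}.png').astype(float).sum(2)/3
    c=g[y0:y1,x]; w=np.clip(60-c,0,None); ys=np.arange(y0,y1); return (w*ys).sum()/w.sum()
p=pickle.load(open('pics/s21.pkl','rb')); a0=np.radians(32); yw=np.radians(-2.8); ex=np.array([np.cos(yw),np.sin(yw),0]); ey=np.array([-np.sin(yw),np.cos(yw),0])
hinge=np.array([.553,.2814,.130])+ex*.1527
def P(a,yo): return proj(p,hinge-ex*.18*np.cos(a0-a)+np.array([0,0,.18*np.sin(a0-a)])+ey*yo)
A=np.linspace(-.05,.7,751)
for n,y0,y1 in(('s17',166,186),('s18',170,192),('s19',178,202),('s20',186,208),('s21',186,208)):
    for yo in(-.03,-.022):
        # find a such that measured row at predicted column matches
        e=[abs(P(a,yo)[1]+.44-bar(n,int(round(P(a,yo)[0])),y0,y1)) for a in A[::5]]
        print(n,yo,A[::5][int(np.argmin(e))].round(3))
```

```text
s17 -0.03 -0.005
s17 -0.022 -0.005
s18 -0.03 0.155
s18 -0.022 0.16
s19 -0.03 0.325
s19 -0.022 0.325
s20 -0.03 0.49
s20 -0.022 0.49
s21 -0.03 0.49
s21 -0.022 0.49
```

carry_out(motion="1 0 0 1 0; 1 0 0 1 0; 1 0 0 1 0; 1 0 0 1 0; 1 0 0 0 0; 1 0 0 0 0; 1 0 0 0 0; 1 0 0 0 0")

```text
clock: 37.65
tcp_pos: [0.5259, 0.2874, 0.0795]
orientation: [2.272, 2.169, 0.002]
contact_force: [3.6, 1.1, 6.3]
grip_width: 0.0221
```

Run:
```python
from h import *
lev()
p,im=snap('scene','s22'); crop(im,'s22d',190,390,110,300,3)
def bar(n,x,y0,y1):
    g=cv2.imread(f'pics/{n}.png').astype(float).sum(2)/3
    c=g[y0:y1,x]; w=np.clip(60-c,0,None); ys=np.arange(y0,y1); return (w*ys).sum()/w.sum()
for x in(329,333,337): print(bar('s22',x,186,210))
```

```text
lever from tcp 0.547 rad; radius 179.8 d [-27.1   1.3 -93.3] F [3.6 1.1 6.3] M [-0.03 -1.13 -0.07] w 0.02212585424770707 t 37.65
197.82157123834884
198.11081441922565
198.34224598930479
```

View pics/s22d.png

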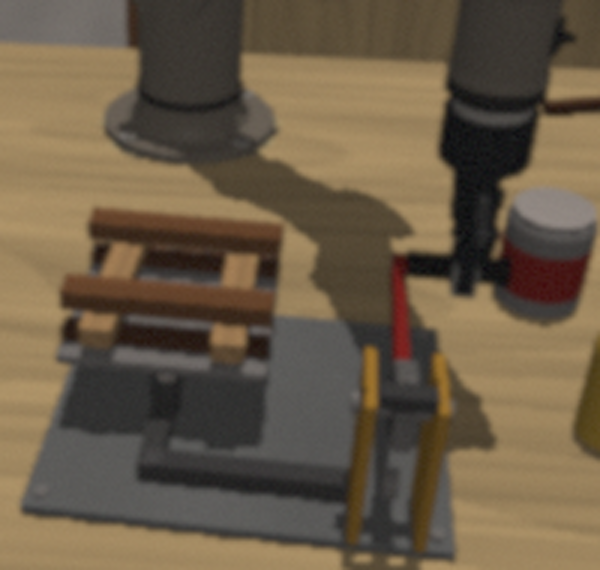

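Run:
```python
from h import *
print(r.hand_in()); lev()
```

```text
the job is handed in; nothing more can be done
None
the job is handed in; nothing more can be done
```

I laid both dark slats across the pale ones and worked the lever down to its third click. I handed the job in at about 37.7 s, still gripping the handle at 50 N.

**Slats:** My last measurement put them 54.5 mm in front of and behind the platform's centre, about 2 mm off centre sideways. They were within roughly 1° of square, and the tower stood level after rising.

**Lever:** Two readings of the final angle disagreed slightly:
- **From the tool position:** 0.547 rad.
- **From the camera:** about 0.51 rad, which could mean a slight slip of the handle in the grip, or a calibration error.

Both readings are near the third click (0.524) and short of the fourth (0.64). There was no creep over a 1 s hold, checked just before a last 4 mm nudge down.

**Other checks:**
- **Fingertips:** They sit about 35 mm behind the reported tool point. My first try at slat_a closed on nothing above it and moved nothing, and I corrected for this from then on.
- **Tower height:** The slat tops came out at about 136 mm, against the 141 mm expected. I took that before the nudge and put the difference down to measurement error.
- **Bystanders:** Nothing I did came into contact with the glue bottle, paint can or screw jar.

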